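# Make up two horn-loudspeaker cartons

## Task

Make up the two loudspeaker cartons from the stock on the bench: the round-mouthed horn gets the long U-bracket, the flanged pole socket and the star-knob screw; the square-mouthed horn gets the short U-bracket and the black pipe clamp. In each carton the bracket goes in the middle of the long pocket, lined up with it, the socket or clamp in the middle of the big square pocket and the knob in the small square one, each standing upright as it stood on the bench and fully down on the pocket's floor. Leave the tin of grease standing where it is.

Things in the scene. Friction and masses are not known exactly. Their poses are not given: they have to be found in the camera images.
- bracket_long_mid (a point): The long U-bracket, bright steel strip 30 mm wide, 5 mm thick, standing arms down like a bridge: 130 mm long, 55 mm high, flat web on top. Point: its centre, 27.5 mm above its underside (the web's middle is 25 mm above this point). x across the strip, y along its length, z up. Pinch the web across its 30 mm. About 240 g.
- bracket_short_mid (a point): The short U-bracket, bright steel strip 30 mm wide, 5 mm thick, standing arms down like a bridge: 90 mm long, 55 mm high, flat web on top. Point: its centre, 27.5 mm above its underside (the web's middle is 25 mm above this point). x across the strip, y along its length, z up. Pinch the web across its 30 mm. About 200 g.
- socket_mid (a point): Flanged pole socket (top hat) of dark steel: round flange 70 mm across, 5 mm thick, at the bottom; on it an upright open tube 40 mm across, 70 mm high in all, with a small boss 6 mm out of the tube on its +x side, 10 to 26 mm above the underside. Point: its centre, 35 mm above its underside. z up. Pinch the tube. About 220 g.
- clamp_mid (a point): Block pipe clamp: black plastic block with a steel plate above and below, two bolt heads on top and a 34 mm bore along y; 66 mm in x, 36 mm in y, 60 mm high over the bolt heads (54 mm over the plate). This point: its centre, half-way up (30 mm above its underside). z up. Pinch it across y (36 mm). About 200 g.
- knob_mid (a point): Star-knob clamping screw standing on its head: black six-lobed head 48 mm across and 18 mm high, hub 20 mm across to 26 mm, and above it an upright steel stud 10 mm across up to 70 mm. This point: its centre, half-way up (35 mm above its underside). z up. Pinch the stud. About 70 g.
- carton_round: Fixed shallow carton 346 (x) x 194 mm, walls 34 high, with a round-mouthed horn (148 wide, mouth down, 135 high) at x=-89. Origin: centre of underside; x runs from the horn to the far end, z up. Foam insert, top 28 above the bench; pocket floors 12 above the origin. Pockets (same in both cartons): big square 90x90 at x=47, y=-38; small square 66x66 at x=47, y=50; long, 50 in x by 166 in y, at x=132, y=0. All in mm.
- carton_square: Fixed shallow carton 346 (x) x 194 mm, walls 34 high, with a square-mouthed horn (148 wide, mouth down, 135 high) at x=-89. Origin: centre of underside; x runs from the horn to the far end, z up. Foam insert, top 28 above the bench; pocket floors 12 above the origin. Pockets (same in both cartons): big square 90x90 at x=47, y=-38; small square 66x66 at x=47, y=50; long, 50 in x by 166 in y, at x=132, y=0. All in mm.
- tin_mid (a point): Tin of grease, bright metal, 58 mm across and 58 mm high, standing among the stock; not to be disturbed. This point: its centre, half-way up.

How it is judged:
By the outcome, as a careful person would: the job done as asked, in the order asked, and still so for the second after the job is handed in, with the robot touching nothing.
It also fails if it takes over 128 s, if anything falls off the work surface, if the arm or the gripper's body presses on something with over 40 N, if the wrist force passes 120 N, or if a joint passes its speed limit or range.

## Robot

A 6-joint arm with a two-finger parallel gripper is mounted at the origin on the work surface. World frame = base frame: x ahead of the robot, y to its left, z up, the work surface at z = 0. Lengths are in m, angles in rad, forces in N, time in s.
With the tool pointing down it reaches from about 0.35 to 0.775 m from the base axis. Payload 7.3 kg.
Tool frame: the origin (TCP) lies at the very end of the fingers, on their centre line; the grasp point (between the pads) lies 19 mm behind it; z points along the fingers, x is the direction in which the jaws open and shut, and the axes are right-handed (so a half turn about z gives the same grasp; the last joint's range is limited). The gripper opens to 92 mm and grips with 3 to 60 N. Pads are 19 mm wide; open, the fingers measure 130 mm over their backs; the gripper's body (75 mm by 190 mm) begins 47 mm behind the grasp point.
Start: joints at [-1.399, 0.342, 1.524, -0, 1.275, -0.146], TCP at [0.164, -0.499, 0.201] pointing down, gripper open.
Joint ranges: [-2.53, 2.53], [-0.77, 2.02], [0.04, 2.7], [-1, 4.14], [0.28, 2.66], [-3.11, 3.11]. Speed limits (rad/s): [2.57, 2.57, 3.14, 3.14, 3.14, 3.14].

## Interface

Orientations are given as [roll, pitch, yaw] about the fixed x, y, z axes, in that order (R = Rz(yaw) Ry(pitch) Rx(roll)).
In Python, from cell import robot, read_camera, nets gives the robot as it stands. The module is installed in compiled form; this text tells all that it offers.
- The arm moves only by the tool carry_out, never from a script. Its arguments are lists of equal length, an entry for each row: "translation": the shift along the tool's x, y, z in m, a list of three; "turn": the turn, a rotation vector about the tool's x, y, z in rad, a list of three; "gripper": the gripper's target within -1 to 1 (shut at 1, half-way at 0, fully open at -1). A call has 1 to 10 rows; each row shifts and turns the commanded pose from where the row before left it, along the tool's axes as they then stand; what a row does not reach is not made up. A row lasts 1/10 s, in which the tool goes at most 50 mm and 8.59 degrees, less where a joint would pass 70% of its speed; a pose out of reach is approached as far as the arm can. A call with a gripper value outside its range is refused whole. The fingers move at their own pace and stop on an object; "squeeze" is the grip in N (left out, the last holds). Time passes only in rows, so rows that do not move let the fingers close. It gives the time, the measured TCP pose, the force and the opening at its end, in the units of the state.
- robot.observe(): the state, without advancing time (a new reading comes with each control period).
- read_camera(name): name is "side" or "top"; returns a dict with "img" (420x560x3 uint8, red, green, blue), "fx", "fy", "cx", "cy" (pixels), "world_from_camera" (4x4, takes a point from camera to world coordinates). Camera axes: x right, y down, z forward; pixel columns grow to the right and rows downward; lengths in m; the calibration is good to about 2 mm. A picture is of the moment at which its call begins. There is no depth.
- robot.hand_in(): hands the job in, once; it reports no verdict.
Trained networks look in a picture, given as the dict that the camera call returned (one of the last four; its "shot" number tells which), for a name from the list of things; names that differ only in an ending like _2 or _b are one class to them, and where a whole thing is asked for, a point or a joint stands for the part that bears it (a point fixed in the world has none). Each returns a list of dicts, best first, with "score" (0 to 1); they miss things now and then, are a little off and sometimes report something else, mostly with a low value. They report only what shows in the picture. A call takes as long as a camera call.
- nets.regions_of(picture, name): "region" (420x560 bool, what is visible of it) and "pixel" ([column, row] in pixels, amid what is visible of it).
- nets.tip_of(picture, name): "pixel" ([column, row] in pixels: a listed point, or the origin of a listed thing).
The state is a dict: "time": time; "qpos": joint angles; "qvel": joint speeds; "joint_efforts": joint torques, N m; "tool_pos": TCP position; "tool_rot": TCP orientation; "contact_force": force on the tool from outside, world axes, zero at the start; "torque": the same for the moment, N m; "opening": finger opening in m.
Only numpy, scipy, OpenCV 4.12 (cv2) and the standard library are available. Lean on these libraries where they do the work, as an engineer would, in place of code of your own. Each camera call takes 0.05 s, during which the arm holds its last target. There are 200 camera calls.

## Working session

There is one attempt and no reset: what is moved stays moved. The work goes in short steps, Python scripts to look and compute and a tool call to move; the robot and the scene stay as the last step left them, time stands still between calls to the robot, and variables do not carry over. Pictures are saved under pics/ and viewed, about 12 in all and at most 16, crops included, and the job is handed in when it is done.

Besides the shell and the picture viewer there is one more tool, called after "Call:" by a JSON object that holds its "fn" and its "kwargs", one argument or row to a line. carry_out: Moves the arm, as the interface text tells. Its arguments: {"type":"object","properties":{"translation":{"type":"array","items":{"type":"array","items":{"type":"number"}}},"turn":{"type":"array","items":{"type":"array","items":{"type":"number"}}},"gripper":{"type":"array","items":{"type":"number"}},"squeeze":{"type":"number"}},"required":["translation","turn","gripper"]}

```bash
mkdir -p pics
cat > h.py <<'E'
import numpy as np, cv2
from cell import robot, read_camera, nets
def save(p,n,crop=None,s=1):
    im=p["img"][:,:,::-1]
    if crop: im=im[crop[1]:crop[3],crop[0]:crop[2]]
    cv2.imwrite("pics/"+n,cv2.resize(im,None,fx=s,fy=s,interpolation=cv2.INTER_CUBIC))
def ray(p,px):
    T=np.array(p["world_from_camera"]); d=np.array([(px[0]-p["cx"])/p["fx"],(px[1]-p["cy"])/p["fy"],1.])
    return T[:3,3],T[:3,:3]@d
def atz(p,px,z):
    o,d=ray(p,px); return o+d*(z-o[2])/d[2]
def proj(p,P):
    T=np.array(p["world_from_camera"]); P=np.atleast_2d(P)
    c=(P-T[:3,3])@T[:3,:3]; return np.c_[p["fx"]*c[:,0]/c[:,2]+p["cx"],p["fy"]*c[:,1]/c[:,2]+p["cy"]]
E
python3 - <<'E'
from h import *
np.set_printoptions(precision=4,suppress=True)
H=dict(bracket_long_mid=.0275,bracket_short_mid=.0275,socket_mid=.035,clamp_mid=.03,knob_mid=.035,carton_round=0,carton_square=0,tin_mid=.029)
for c in("top","side"):
    p=read_camera(c); save(p,c+"0.png",s=1.4); print(c,p["fx"],np.array(p["world_from_camera"]))
    for n,z in H.items():
        print(n,[(round(d["score"],2),np.round(d["pixel"]),atz(p,d["pixel"],z)[:2]) for d in nets.tip_of(p,n)[:3]],[(round(d["score"],2),np.round(d["pixel"]),d["region"].sum()) for d in nets.regions_of(p,n)[:3]])
print(robot.observe())
E
```

```text
top 438.91509753305866 [[-0.0191 -0.9972  0.0724  0.4784]
 [-0.9998  0.0197  0.0083 -0.0192]
 [-0.0097 -0.0722 -0.9973  1.1522]
 [ 0.      0.      0.      1.    ]]
bracket_long_mid [(0.7, array([409., 260.]), array([ 0.4191, -0.3348])), (0.64, array([302., 169.]), array([ 0.6596, -0.0696]))] [(0.73, array([309., 209.]), np.int64(404)), (0.63, array([307., 163.]), np.int64(615))]
bracket_short_mid [(0.82, array([244., 161.]), array([0.6832, 0.082 ]))] [(0.74, array([244., 160.]), np.int64(438))]
socket_mid [(0.67, array([244., 259.]), array([0.4315, 0.0853]))] [(0.9, array([242., 258.]), np.int64(531))]
clamp_mid [(0.58, array([307., 208.]), array([ 0.5561, -0.0792])), (0.53, array([307., 167.]), array([ 0.6632, -0.0812]))] [(0.71, array([308., 210.]), np.int64(428)), (0.58, array([247., 213.]), np.int64(234)), (0.24, array([313., 259.]), np.int64(414))]
knob_mid [(0.79, array([245., 210.]), array([0.5561, 0.0794])), (0.43, array([313., 259.]), array([ 0.4277, -0.0915]))] [(0.46, array([244., 212.]), np.int64(217))]
carton_round [] [(0.77, array([146., 266.]), np.int64(10682))]
carton
[... 1208 characters left out ...]
[ 0.4248, -0.3335]))] [(0.84, array([384., 161.]), np.int64(5282))]
tin_mid [(0.66, array([349., 214.]), array([ 0.4219, -0.0881])), (0.34, array([209., 214.]), array([0.6743, 0.0924]))] [(0.89, array([347., 213.]), np.int64(758))]
{'time': 1.7, 'qpos': array([-1.399 ,  0.342 ,  1.5241, -0.    ,  1.2754, -0.146 ]), 'qvel': array([ 0.0012,  0.0012,  0.0008,  0.0011, -0.0004, -0.0009]), 'joint_efforts': array([ -0.0003, -43.1123, -24.4479,   0.0717,   0.0482,   0.    ]), 'tool_pos': array([ 0.1641, -0.4987,  0.201 ]), 'tool_rot': array([ 3.1416, -0.0001, -1.253 ]), 'contact_force': array([ 0.0833,  0.6572, -0.3614]), 'torque': array([ 0.0263, -0.0493, -0.0184]), 'opening': 0.09141068644598158}
```

View pics/top0.png

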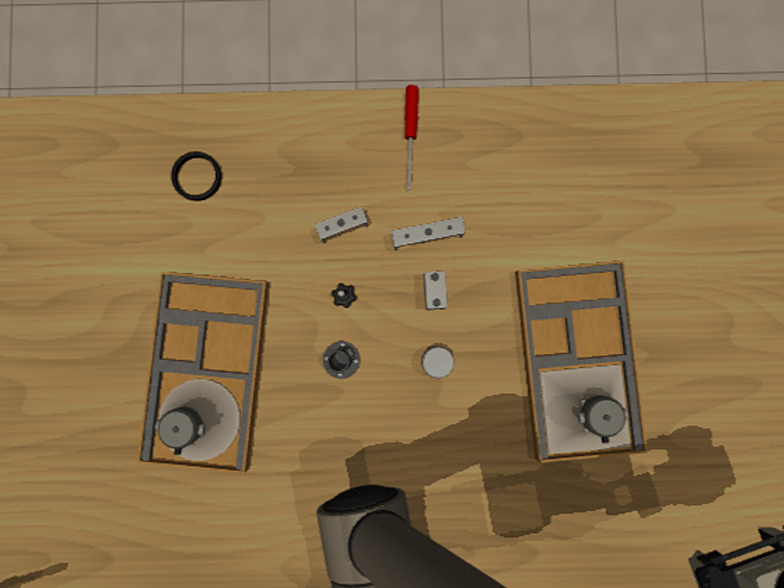

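View pics/side0.png

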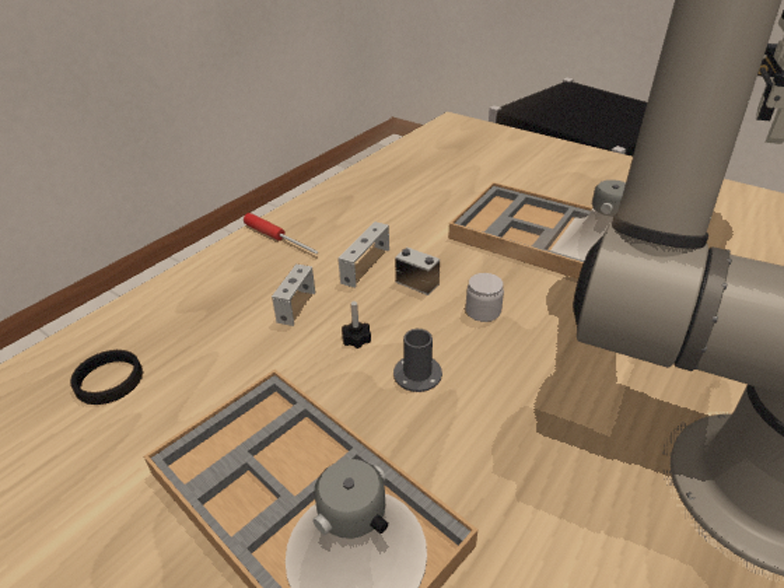

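```bash
cat > fit.py <<'E'
from h import *
from scipy.optimize import minimize
S=4
PK=[(47,-38,90,90),(47,50,66,66),(132,0,50,166)]
def rect(cx,cy,w,h): return np.array([[cx-w/2,cy-h/2],[cx+w/2,cy-h/2],[cx+w/2,cy+h/2],[cx-w/2,cy+h/2]])/1e3
def tow(q,pts,z):
    c,s=np.cos(q[2]),np.sin(q[2]); return np.c_[pts@np.array([[c,s],[-s,c]])+q[:2],np.full(len(pts),z)]
def poly(p,q,pts,z,c):
    m=np.zeros((420*S,560*S),np.uint8); cv2.fillPoly(m,[np.round((proj(p,tow(q,pts,z))+.5)*S).astype(int)],1); return m
def holes(p,q):
    m=np.zeros((420*S,560*S),np.uint8)
    for k in PK: m|=poly(p,q,rect(*k),.028,1)&poly(p,q,rect(*k),.012,1)
    return m
def fitcarton(p,q0):
    hsv=cv2.cvtColor(p["img"],cv2.COLOR_RGB2HSV)
    brown=(hsv[:,:,1]>75).astype(np.float32)
    brown=cv2.resize(brown,None,fx=S,fy=S,interpolation=cv2.INTER_LINEAR)
    def cost(q):
        w=poly(p,q,rect(87,0,160,182),.028,1)>0   # foam beyond the horn, inside walls
        h=holes(p,q)
        return np.abs(brown-h)[w].mean()
    best=None
    for dt in(-.06,-.03,0,.03,.06):
        r=minimize(cost,[q0[0],q0[1],q0[2]+dt],method="Nelder-Mead",options=dict(initial_simplex=np.array([q0[0],q0[1],q0[2]+dt])+np.array([[0,0,0],[.012,0,0],[0,.012,0],[0,0,.06]]),xatol=1e-5,fatol=1e-5))
        if best is None or r.fun<best.fun: best=r
    return best.x,best.fun
E
python3 - <<'E'
from fit import *
np.set_printoptions(precision=4,suppress=True)
p=read_camera("top"); ov=p["img"].copy()
sd=read_camera("side")
cart={}
for n,q0 in(("round",[.435,.32,-.08]),("square",[.4326,-.345,.05])):
    q,f=fitcarton(p,q0); cart[n]=q; print(n,q,f)
    for k in PK: cv2.polylines(ov,[np.round(proj(p,tow(q,rect(*k),.028))*16).astype(int)],True,(255,0,0),1,cv2.LINE_AA,4); print(k,tow(q,np.array([k[:2]])/1e3,0)[0,:2])
    cv2.polylines(ov,[np.round(proj(p,tow(q,rect(0,0,346,194),.034))*16).astype(int)],True,(0,255,0),1,cv2.LINE_AA,4)
hsv=cv2.cvtColor(p["img"],cv2.COLOR_RGB2HSV)
m=cv2.resize(((hsv[:,:,1]<70)&(hsv[:,:,2]>110)).astype(np.float32),None,fx=S,fy=S,interpolation=cv2.INTER_LINEAR)
m=(m>.5).astype(np.uint8); m[:, :210*S]=0; m[:,345*S:]=0; m[:140*S]=0; m[280*S:]=0
for c in cv2.findContours(m,cv2.RETR_EXTERNAL,cv2.CHAIN_APPROX_NONE)[0]:
    if cv2.contourArea(c)<60*S*S/4: continue
    b=cv2.boxPoints(cv2.minAreaRect(c))/S-.5+.5/S
    ctr=b.mean(0); z=.055
    W=np.array([atz(p,x,z)[:2] for x in b]); e=[W[1]-W[0],W[2]-W[1]]
    print(ctr,"at z.055",W.mean(0),[ (np.linalg.norm(v),np.degrees(np.arctan2(v[1],v[0]))) for v in e])
    cv2.polylines(ov,[np.round(b*16).astype(int)],True,(0,255,0),1,cv2.LINE_AA,4)
cv2.imwrite("pics/ov.png",cv2.resize(ov[140:350,90:470,::-1],None,fx=2.1,fy=2.1,interpolation=cv2.INTER_CUBIC))
# side overlay
so=sd["img"].copy()
for q in cart.values():
    for k in PK: cv2.polylines(so,[np.round(proj(sd,tow(q,rect(*k),.028))*16).astype(int)],True,(255,0,0),1,cv2.LINE_AA,4)
cv2.imwrite("pics/sov.png",cv2.resize(so[:,50:450,::-1],None,fx=1.4,fy=1.4,interpolation=cv2.INTER_CUBIC))
E
```

```text
round [ 0.4213  0.3398 -0.1121] 0.03622487187385559
(47, -38, 90, 90) [0.4638 0.2968]
(47, 50, 66, 66) [0.4736 0.3842]
(132, 0, 50, 166) [0.5525 0.325 ]
square [ 0.4282 -0.3492  0.069 ] 0.03669586032629013
(47, -38, 90, 90) [ 0.4777 -0.3839]
(47, 50, 66, 66) [ 0.4717 -0.2961]
(132, 0, 50, 166) [ 0.5599 -0.3401]
[312.5 258.5] at z.055 [ 0.4297 -0.088 ] [(np.float64(0.05408291199129258), np.float64(-91.08291643784767)), (np.float64(0.05370176480547834), np.float64(178.49925563254908))]
[311.066  206.4239] at z.055 [ 0.5595 -0.0876] [(np.float64(0.0382253741130966), np.float64(-87.04497481359348)), (np.float64(0.06740873199499484), np.float64(-177.38437721673762))]
[305.33   165.1311] at z.055 [ 0.6642 -0.0757] [(np.float64(0.13229852358938857), np.float64(-80.00990901106717)), (np.float64(0.03143386725318997), np.float64(-170.6135789733949))]
[243.0274 158.7397] at z.055 [0.6837 0.0814] [(np.float64(0.09261544618145824), np.float64(-70.38470143337615)), (np.float64(0.03140421549809095), np.float64(-160.59714678050435))]
```

View pics/ov.png

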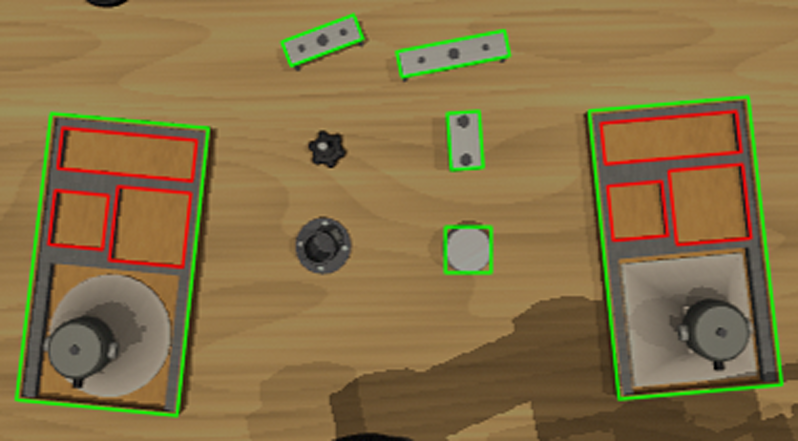

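View pics/sov.png

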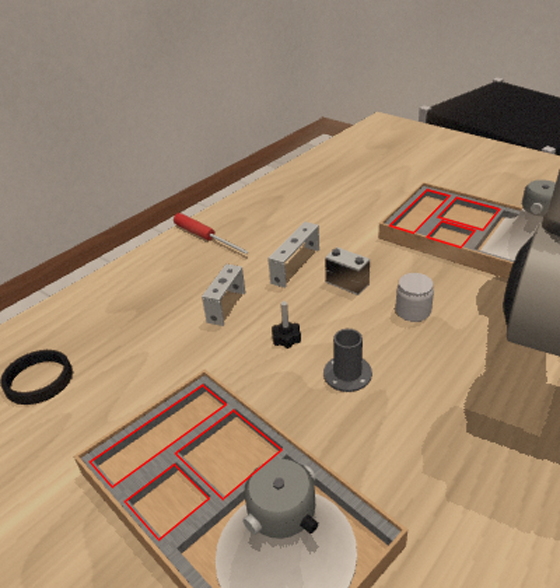

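```bash
cat > plan.py <<'E'
import sys,json
from h import *
def plan(*wps,cur=None):
    "wps: (x,y,z,yaw,nrows) world TCP targets, straight lines from the measured pose"
    s=robot.observe(); c=np.r_[s["tool_pos"],s["tool_rot"][2]] if cur is None else np.array(cur,float)
    T=[];U=[]
    for w in wps:
        n=int(w[4]); d=np.array(w[:3])-c[:3]; dy=(w[3]-c[3]+np.pi)%(2*np.pi)-np.pi
        for i in range(n):
            y=c[3]+dy*i/n; cs,sn=np.cos(y),np.sin(y)
            R=np.array([[cs,sn,0],[sn,-cs,0],[0,0,-1]])
            T.append(np.round(R.T@d/n,4).tolist()); U.append([0,0,round(-dy/n,4)])
        c=np.array(w[:4],float)
    print("cur",np.round(s["tool_pos"],4),np.round(s["tool_rot"],3),"t",round(s["time"],1))
    for a in range(0,len(T),10): print(json.dumps(T[a:a+10]),json.dumps(U[a:a+10]))
E
python3 - <<'E'
from plan import *
plan((.664,-.076,.2,.17,20))
p=read_camera("top")
hsv=cv2.cvtColor(p["img"],cv2.COLOR_RGB2HSV)
m=cv2.resize((hsv[:,:,2]<95).astype(np.float32),None,fx=4,fy=4,interpolation=cv2.INTER_LINEAR)
m=(m>.5).astype(np.uint8); m[:,:220*4]=0; m[:,270*4:]=0; m[:180*4]=0; m[280*4:]=0
for c in cv2.findContours(m,cv2.RETR_EXTERNAL,cv2.CHAIN_APPROX_NONE)[0]:
    if cv2.contourArea(c)<800: continue
    (x,y),r=cv2.minEnclosingCircle(c); px=[x/4-.4,y/4-.4]; print(px,r/4,[np.round(atz(p,px,z)[:2],4) for z in(.005,.018,.035)])
E
```

```text
cur [ 0.1641 -0.4987  0.201 ] [ 3.142 -0.    -1.253] t 1.8
[[-0.0123, -0.0303, 0.0001], [-0.0101, -0.0311, 0.0001], [-0.0078, -0.0318, 0.0001], [-0.0056, -0.0323, 0.0001], [-0.0033, -0.0326, 0.0001], [-0.0009, -0.0327, 0.0001], [0.0014, -0.0327, 0.0001], [0.0037, -0.0325, 0.0001], [0.006, -0.0322, 0.0001], [0.0083, -0.0317, 0.0001]] [[0, 0, -0.0712], [0, 0, -0.0712], [0, 0, -0.0712], [0, 0, -0.0712], [0, 0, -0.0712], [0, 0, -0.0712], [0, 0, -0.0712], [0, 0, -0.0712], [0, 0, -0.0712], [0, 0, -0.0712]]
[[0.0105, -0.031, 0.0001], [0.0127, -0.0302, 0.0001], [0.0148, -0.0292, 0.0001], [0.0169, -0.0281, 0.0001], [0.0188, -0.0268, 0.0001], [0.0207, -0.0254, 0.0001], [0.0224, -0.0239, 0.0001], [0.0241, -0.0222, 0.0001], [0.0256, -0.0204, 0.0001], [0.027, -0.0186, 0.0001]] [[0, 0, -0.0712], [0, 0, -0.0712], [0, 0, -0.0712], [0, 0, -0.0712], [0, 0, -0.0712], [0, 0, -0.0712], [0, 0, -0.0712], [0, 0, -0.0712], [0, 0, -0.0712], [0, 0, -0.0712]]
[243.39739379882812, 256.3435913085938] 13.83046817779541 [array([0.4364, 0.0883]), array([0.4369, 0.0871]), array([0.4375, 0.0855])]
[245.19384155273437, 210.23848876953124] 9.592906951904297 [array([0.5565, 0.082 ]), array([0.5556, 0.0809]), array([0.5545, 0.0794])]
```

Call:
{"fn": "carry_out", "kwargs": {
  "translation": [
    [-0.0123,-0.0303,0],
    [-0.0101,-0.0311,0],
    [-0.0078,-0.0318,0],
    [-0.0056,-0.0323,0],
    [-0.0033,-0.0326,0],
    [-0.0009,-0.0327,0],
    [0.0014,-0.0327,0],
    [0.0037,-0.0325,0],
    [0.006,-0.0322,0],
    [0.0083,-0.0317,0]
  ],
  "turn": [
    [0,0,-0.0712],
    [0,0,-0.0712],
    [0,0,-0.0712],
    [0,0,-0.0712],
    [0,0,-0.0712],
    [0,0,-0.0712],
    [0,0,-0.0712],
    [0,0,-0.0712],
    [0,0,-0.0712],
    [0,0,-0.0712]
  ],
  "gripper": [-1,-1,-1,-1,-1,-1,-1,-1,-1,-1]
}}

```text
time: 2.85
tool_pos: [0.4149, -0.2862, 0.2011]
tool_rot: [3.141, -0.0, -0.538]
contact_force: [0.8, -0.9, -0.1]
opening: 0.0918
```

Call:
{"fn": "carry_out", "kwargs": {
  "translation": [
    [0.0105,-0.031,0],
    [0.0127,-0.0302,0],
    [0.0148,-0.0292,0],
    [0.0169,-0.0281,0],
    [0.0188,-0.0268,0],
    [0.0207,-0.0254,0],
    [0.0224,-0.0239,0],
    [0.0241,-0.0222,0],
    [0.0256,-0.0204,0],
    [0.027,-0.0186,0]
  ],
  "turn": [
    [0,0,-0.0712],
    [0,0,-0.0712],
    [0,0,-0.0712],
    [0,0,-0.0712],
    [0,0,-0.0712],
    [0,0,-0.0712],
    [0,0,-0.0712],
    [0,0,-0.0712],
    [0,0,-0.0712],
    [0,0,-0.0712]
  ],
  "gripper": [-1,-1,-1,-1,-1,-1,-1,-1,-1,-1]
}}

```text
time: 3.85
tool_pos: [0.6648, -0.0745, 0.2009]
tool_rot: [3.142, 0.0, 0.174]
contact_force: [1.1, -0.1, 1.0]
opening: 0.0919
```

Call:
{"fn": "carry_out", "kwargs": {
  "translation": [
    [0,0.001,0.03],
    [0,0,0.035],
    [0,0,0.035],
    [0,0,0.032],
    [0,0,0.02],
    [0,0,0.014],
    [0,0,0],
    [0,0,0],
    [0,0,0],
    [0,0,0]
  ],
  "turn": [
    [0,0,0],
    [0,0,0],
    [0,0,0],
    [0,0,0],
    [0,0,0],
    [0,0,0],
    [0,0,0],
    [0,0,0],
    [0,0,0],
    [0,0,0]
  ],
  "gripper": [-1,-1,-1,-1,-1,-1,1,1,1,1],
  "squeeze": 30
}}

```text
time: 4.85
tool_pos: [0.6649, -0.0767, 0.0365]
tool_rot: [3.141, -0.002, 0.171]
contact_force: [0.6, 0.6, 0.2]
opening: 0.0644
```

Call:
{"fn": "carry_out", "kwargs": {
  "translation": [
    [0,0,0],
    [0,0,0],
    [0,0,0],
    [0,0,0],
    [0,0,-0.01],
    [0,0,-0.02],
    [0,0,-0.02],
    [0,0,-0.03],
    [0,0,-0.03],
    [0,0,0]
  ],
  "turn": [
    [0,0,0],
    [0,0,0],
    [0,0,0],
    [0,0,0],
    [0,0,0],
    [0,0,0],
    [0,0,0],
    [0,0,0],
    [0,0,0],
    [0,0,0]
  ],
  "gripper": [1,1,1,1,1,1,1,1,1,1]
}}

```text
time: 5.85
tool_pos: [0.6667, -0.0771, 0.1511]
tool_rot: [3.138, -0.009, 0.171]
contact_force: [1.2, -0.3, 0.1]
opening: 0.0007
```

```bash
cat > br.py <<'E'
from fit import *
def steel(p):
    hsv=cv2.cvtColor(p["img"],cv2.COLOR_RGB2HSV)
    m=cv2.resize(((hsv[:,:,1]<70)&(hsv[:,:,2]>110)).astype(np.float32),None,fx=S,fy=S,interpolation=cv2.INTER_LINEAR)
    m=(m>.5).astype(np.uint8); m[:,:210*S]=0; m[:,345*S:]=0; m[:140*S]=0; m[280*S:]=0
    for c in cv2.findContours(m,cv2.RETR_EXTERNAL,cv2.CHAIN_APPROX_NONE)[0]:
        if cv2.contourArea(c)<60*S*S/4: continue
        b=cv2.boxPoints(cv2.minAreaRect(c))/S-.5+.5/S; W=np.array([atz(p,x,.055)[:2] for x in b]); e=[W[1]-W[0],W[2]-W[1]]
        print(np.round(W.mean(0),4),[(round(np.linalg.norm(v),4),round(np.degrees(np.arctan2(v[1],v[0])),1)) for v in e])
E
python3 - <<'E'
from h import *
p=read_camera("side"); save(p,"s1.png",(130,80,430,330),2)
print(robot.observe())
E
```

```text
{'time': 5.9, 'qpos': array([-2.29110701e-01,  6.47879627e-01,  1.16006897e+00, -6.27872349e-05,
        1.32779713e+00, -4.00108560e-01]), 'qvel': array([-0.00184444,  0.04164448,  0.06075395,  0.00021168, -0.01782684,
       -0.0004207 ]), 'joint_efforts': array([ 2.43390910e-02, -6.03684926e+01, -2.62205243e+01,  6.34257565e-02,
        2.33180788e-01,  5.54834351e-04]), 'tool_pos': array([ 0.665506  , -0.07677118,  0.14837111]), 'tool_rot': array([ 3.13925893, -0.00536136,  0.17101904]), 'contact_force': array([ 0.29395465, -0.07042146, -0.30031524]), 'torque': array([ 0.01455027, -0.07202043,  0.01274338]), 'opening': 0.0005075643365792461}
```

View pics/s1.png

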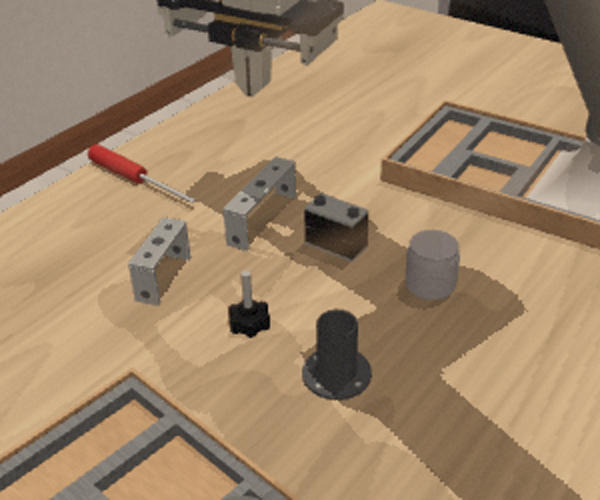

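Call:
{"fn": "carry_out", "kwargs": {
  "translation": [
    [0,0,0],
    [0,0,0],
    [0,0,0],
    [0,0,0],
    [0,0,0],
    [0,0,0],
    [0,0,0],
    [0,0,0],
    [0,0,0],
    [0,0,0.01]
  ],
  "turn": [
    [0,0,0],
    [0,0,0],
    [0,0,0],
    [0,0,0],
    [0,0,0],
    [0,0,0],
    [0,0,0],
    [0,0,0],
    [0,0,0],
    [0,0,0]
  ],
  "gripper": [-1,-1,-1,-1,-1,-1,-1,-1,-1,-1]
}}

```text
time: 6.9
tool_pos: [0.665, -0.0767, 0.1362]
tool_rot: [3.14, -0.003, 0.171]
contact_force: [0.9, -0.1, 0.7]
opening: 0.076
```

Call:
{"fn": "carry_out", "kwargs": {
  "translation": [
    [0,0,0.02],
    [0,0,0.025],
    [0,0,0.025],
    [0,0,0.02],
    [0,0,0.014],
    [0,0,0],
    [0,0,0],
    [0,0,0],
    [0,0,0],
    [0,0,0]
  ],
  "turn": [
    [0,0,0],
    [0,0,0],
    [0,0,0],
    [0,0,0],
    [0,0,0],
    [0,0,0],
    [0,0,0],
    [0,0,0],
    [0,0,0],
    [0,0,0]
  ],
  "gripper": [-1,-1,-1,-1,-1,-1,1,1,1,1]
}}

```text
time: 7.9
tool_pos: [0.6645, -0.0766, 0.0319]
tool_rot: [3.141, -0.001, 0.171]
contact_force: [-0.5, 0.4, 0.5]
opening: 0.0643
```

Call:
{"fn": "carry_out", "kwargs": {
  "translation": [
    [0,0,0],
    [0,0,0],
    [0,0,0],
    [0,0,0],
    [0,0,0],
    [0,0,0],
    [0,0,0],
    [0,0,0]
  ],
  "turn": [
    [0,0,0],
    [0,0,0],
    [0,0,0],
    [0,0,0],
    [0,0,0],
    [0,0,0],
    [0,0,0],
    [0,0,0]
  ],
  "gripper": [1,1,1,1,1,1,1,1]
}}

```text
time: 8.7
tool_pos: [0.6641, -0.0765, 0.031]
tool_rot: [3.141, 0.0, 0.171]
contact_force: [0.2, -0.0, 0.6]
opening: 0.0022
```

Run:
```python
from br import *
p=read_camera("side"); q=read_camera("top")
a=cv2.resize(p["img"][100:320,170:370],None,fx=1.9,fy=1.9,interpolation=cv2.INTER_CUBIC)
b=cv2.resize(q["img"][120:340,210:410],None,fx=1.9,fy=1.9,interpolation=cv2.INTER_CUBIC)
cv2.imwrite("pics/s2.png",np.hstack([a,b])[:,:,::-1])
```

```text
(no output)
```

View pics/s2.png

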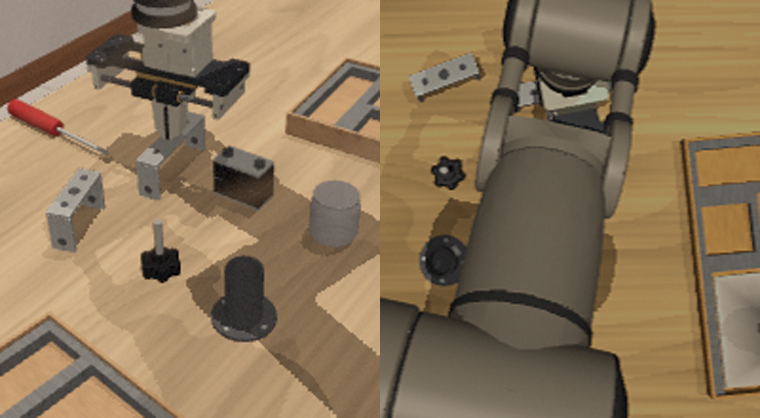

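Run:
```python
from br import *
p=read_camera("side"); s=robot.observe(); print(s["tool_pos"],s["opening"])
im=p["img"].copy()
c,sn=np.cos(.171),np.sin(.171)
def L(P,col): 
    P=np.array(P); cv2.polylines(im,[np.round(proj(p,P)*16).astype(int)],True,col,1,cv2.LINE_AA,4)
q=[.6642,-.0757,.171]
L(tow(q,rect(0,0,30,130),.055),(0,255,0))
t=s["tool_pos"]; L([t,t+[0,0,.1]],(255,0,0))
save(dict(img=im),"s3.png",(200,90,330,230),5.4)
```

```text
[ 0.66407274 -0.07648473  0.03099653] 0.0003540896167850939
```

View pics/s3.png

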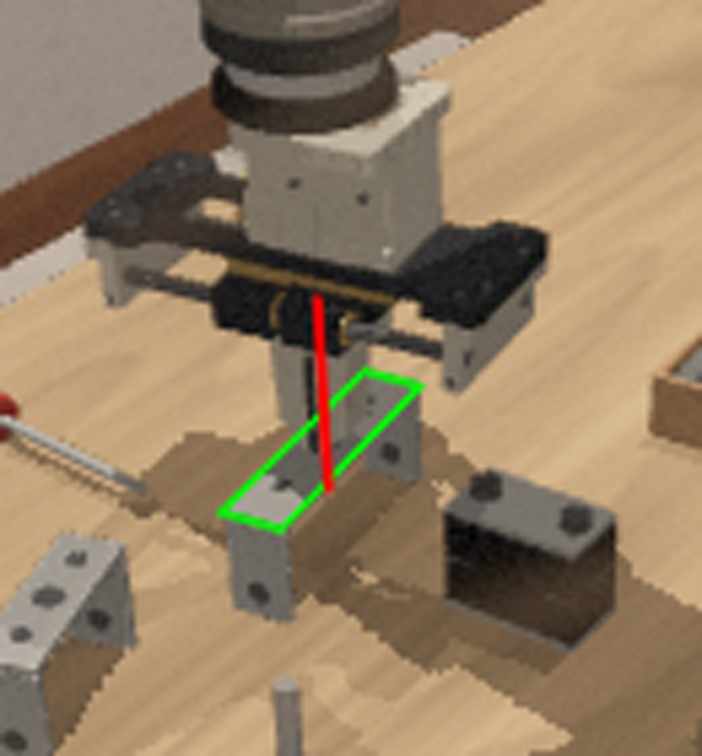

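Call:
{"fn": "carry_out", "kwargs": {
  "translation": [
    [0,0,-0.02],
    [0,0,-0.02],
    [0,0,0],
    [0,0,0],
    [0,0,0],
    [0,0,0],
    [0,0,0],
    [0,0,0],
    [0,0,0],
    [0,0,0]
  ],
  "turn": [
    [0,0,0],
    [0,0,0],
    [0,0,0],
    [0,0,0],
    [0,0,0],
    [0,0,0],
    [0,0,0],
    [0,0,0],
    [0,0,0],
    [0,0,0]
  ],
  "gripper": [-1,-1,-1,-1,-1,-1,-1,-1,-1,-1]
}}

```text
time: 9.85
tool_pos: [0.664, -0.0765, 0.0709]
tool_rot: [3.142, 0.0, 0.171]
contact_force: [0.6, 0.1, 0.7]
opening: 0.0756
```

Call:
{"fn": "carry_out", "kwargs": {
  "translation": [
    [0,0,0],
    [0,0,0],
    [0,0,0.02],
    [0,0,0.015],
    [0,0,0.01],
    [0,0,0.008],
    [0,0,0.006],
    [0,0,0],
    [0,0,0],
    [0,0,0]
  ],
  "turn": [
    [0,0,0],
    [0,0,0],
    [0,0,0],
    [0,0,0],
    [0,0,0],
    [0,0,0],
    [0,0,0],
    [0,0,0],
    [0,0,0],
    [0,0,0]
  ],
  "gripper": [-1,-1,-1,-1,-1,-1,-1,-1,-1,-1]
}}

```text
time: 10.85
tool_pos: [0.6645, -0.0766, 0.0127]
tool_rot: [3.141, -0.001, 0.171]
contact_force: [0.4, -0.3, 0.5]
opening: 0.092
```

Run:
```python
from br import *
p=read_camera("side"); s=robot.observe(); print(s["tool_pos"],s["opening"],s["contact_force"])
im=p["img"].copy()
t=s["tool_pos"]; t2=t+[0,0,.1]; cv2.polylines(im,[np.round(proj(p,np.array([t,t2]))*16).astype(int)],True,(255,0,0),1,cv2.LINE_AA,4)
save(dict(img=im),"s4.png",(200,90,330,230),4)
```

```text
[ 0.66449994 -0.07658085  0.01270297] 0.09201285451758963 [ 0.64489091  0.90064236 -0.96214439]
```

View pics/s4.png

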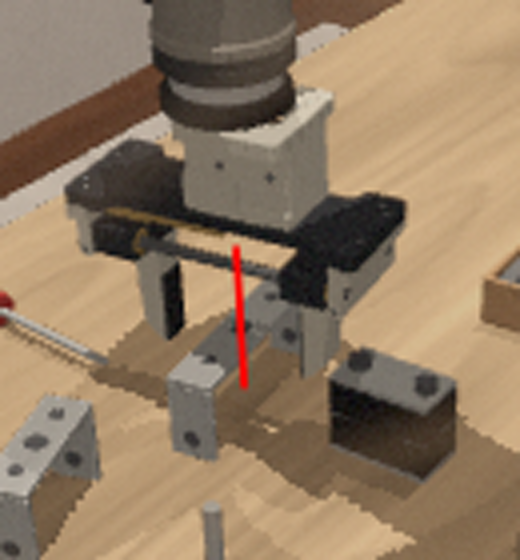

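Call:
{"fn": "carry_out", "kwargs": {
  "translation": [
    [0,0,0],
    [0,0,0],
    [0,0,0],
    [0,0,0],
    [0,0,0],
    [0,0,0],
    [0,0,0],
    [0,0,0],
    [0,0,0],
    [0,0,0]
  ],
  "turn": [
    [0,0,0],
    [0,0,0],
    [0,0,0],
    [0,0,0],
    [0,0,0],
    [0,0,0],
    [0,0,0],
    [0,0,0],
    [0,0,0],
    [0,0,0]
  ],
  "gripper": [1,1,1,1,1,1,1,1,1,1]
}}

```text
time: 11.9
tool_pos: [0.6641, -0.0765, 0.012]
tool_rot: [3.141, -0.0, 0.171]
contact_force: [-0.1, -0.2, -0.0]
opening: 0.0295
```

Call:
{"fn": "carry_out", "kwargs": {
  "translation": [
    [0,0,0],
    [0,0,0],
    [0,0,-0.005],
    [0,0,-0.015],
    [0,0,-0.02],
    [0,0,-0.02],
    [0,0,-0.02],
    [0,0,-0.01],
    [0,0,0],
    [0,0,0]
  ],
  "turn": [
    [0,0,0],
    [0,0,0],
    [0,0,0],
    [0,0,0],
    [0,0,0],
    [0,0,0],
    [0,0,0],
    [0,0,0],
    [0,0,0],
    [0,0,0]
  ],
  "gripper": [1,1,1,1,1,1,1,1,1,1]
}}

```text
time: 12.9
tool_pos: [0.6637, -0.0764, 0.1016]
tool_rot: [-3.141, 0.001, 0.171]
contact_force: [-1.2, -0.2, -1.8]
opening: 0.0293
```

Run:
```python
from plan import *
plan((.5525,.325,.1,-.112,16))
```

```text
cur [ 0.6637 -0.0764  0.1016] [-3.141e+00  1.000e-03  1.710e-01] t 12.9
[[-0.0026, -0.0259, 0.0001], [-0.003, -0.0259, 0.0001], [-0.0035, -0.0258, 0.0001], [-0.0039, -0.0257, 0.0001], [-0.0044, -0.0257, 0.0001], [-0.0049, -0.0256, 0.0001], [-0.0053, -0.0255, 0.0001], [-0.0058, -0.0254, 0.0001], [-0.0062, -0.0253, 0.0001], [-0.0067, -0.0252, 0.0001]] [[0, 0, 0.0177], [0, 0, 0.0177], [0, 0, 0.0177], [0, 0, 0.0177], [0, 0, 0.0177], [0, 0, 0.0177], [0, 0, 0.0177], [0, 0, 0.0177], [0, 0, 0.0177], [0, 0, 0.0177]]
[[-0.0071, -0.025, 0.0001], [-0.0075, -0.0249, 0.0001], [-0.008, -0.0248, 0.0001], [-0.0084, -0.0246, 0.0001], [-0.0088, -0.0245, 0.0001], [-0.0093, -0.0243, 0.0001]] [[0, 0, 0.0177], [0, 0, 0.0177], [0, 0, 0.0177], [0, 0, 0.0177], [0, 0, 0.0177], [0, 0, 0.0177]]
```

Call:
{"fn": "carry_out", "kwargs": {
  "translation": [
    [-0.0026,-0.0259,0],
    [-0.003,-0.0259,0],
    [-0.0035,-0.0258,0],
    [-0.0039,-0.0257,0],
    [-0.0044,-0.0257,0],
    [-0.0049,-0.0256,0],
    [-0.0053,-0.0255,0],
    [-0.0058,-0.0254,0],
    [-0.0062,-0.0253,0],
    [-0.0067,-0.0252,0]
  ],
  "turn": [
    [0,0,0.0177],
    [0,0,0.0177],
    [0,0,0.0177],
    [0,0,0.0177],
    [0,0,0.0177],
    [0,0,0.0177],
    [0,0,0.0177],
    [0,0,0.0177],
    [0,0,0.0177],
    [0,0,0.0177]
  ],
  "gripper": [1,1,1,1,1,1,1,1,1,1]
}}

```text
time: 13.9
tool_pos: [0.5933, 0.1754, 0.1005]
tool_rot: [3.141, 0.003, -0.007]
contact_force: [0.7, -0.2, -1.4]
opening: 0.0292
```

Call:
{"fn": "carry_out", "kwargs": {
  "translation": [
    [-0.0071,-0.025,0],
    [-0.0075,-0.0249,0],
    [-0.008,-0.0248,0],
    [-0.0084,-0.0246,0],
    [-0.0088,-0.0245,0],
    [-0.0093,-0.0243,0],
    [0,0,0.02],
    [0,0,0.02],
    [0,0,0],
    [0,0,0]
  ],
  "turn": [
    [0,0,0.0177],
    [0,0,0.0177],
    [0,0,0.0177],
    [0,0,0.0177],
    [0,0,0.0177],
    [0,0,0.0177],
    [0,0,0],
    [0,0,0],
    [0,0,0],
    [0,0,0]
  ],
  "gripper": [1,1,1,1,1,1,1,1,1,1]
}}

```text
time: 14.9
tool_pos: [0.5524, 0.3247, 0.0611]
tool_rot: [3.14, 0.002, -0.112]
contact_force: [-0.2, 0.7, -2.3]
opening: 0.0293
```

Run:
```python
from fit import *
s=robot.observe(); print(s["tool_pos"],s["tool_rot"],s["contact_force"])
p=read_camera("side"); q=read_camera("top"); C=[.4213,.3398,-.1121]
ims=[]
zb=s["tool_pos"][2]-.012   # bracket bottom
for v,cr in((p,(50,150,300,370)),(q,(90,170,270,290))):
    im=v["img"].copy()
    t=[*s["tool_pos"][:2],s["tool_rot"][2]]
    for P,c in((tow(C,rect(*PK[2]),.028),(255,0,0)),(tow(t,rect(0,0,30,130),zb+.055),(0,255,0))):
        cv2.polylines(im,[np.round(proj(v,P)*16).astype(int)],True,c,1,cv2.LINE_AA,4)
    a=im[cr[1]:cr[3],cr[0]:cr[2]]; ims.append(cv2.resize(a,(int(a.shape[1]*440/a.shape[0]),440),interpolation=cv2.INTER_CUBIC)[:,:500 if v is p else 300+200])
o=np.hstack(ims); o=cv2.resize(o,(790,int(o.shape[0]*790/o.shape[1]))); cv2.imwrite("pics/s5.png",o[:,:,::-1])
```

```text
[0.55237888 0.32466005 0.06109671] [ 3.14036804e+00  1.94640657e-03 -1.12337340e-01] [-0.19789209  0.66828413 -2.3448636 ]
```

View pics/s5.png

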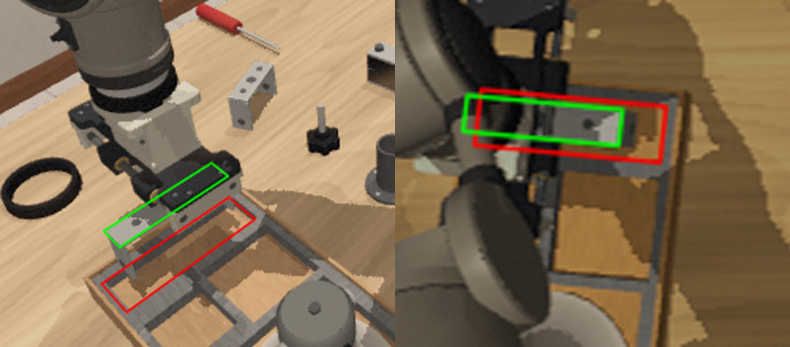

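Call:
{"fn": "carry_out", "kwargs": {
  "translation": [
    [0,0,0.012],
    [0,0,0.01],
    [0,0,0.007],
    [0,0,0.004],
    [0,0,0.002],
    [0,0,0],
    [0,0,0],
    [0,0,0]
  ],
  "turn": [
    [0,0,0],
    [0,0,0],
    [0,0,0],
    [0,0,0],
    [0,0,0],
    [0,0,0],
    [0,0,0],
    [0,0,0]
  ],
  "gripper": [1,1,1,1,1,1,1,1]
}}

```text
time: 15.8
tool_pos: [0.5532, 0.3251, 0.0274]
tool_rot: [-3.141, -0.001, -0.112]
contact_force: [-0.2, 0.2, -2.4]
opening: 0.0293
```

Call:
{"fn": "carry_out", "kwargs": {
  "translation": [
    [0,0,0.001],
    [0,0,0.001],
    [0,0,0],
    [0,0,0],
    [0,0,0]
  ],
  "turn": [
    [0,0,0],
    [0,0,0],
    [0,0,0],
    [0,0,0],
    [0,0,0]
  ],
  "gripper": [1,1,1,1,1]
}}

```text
time: 16.3
tool_pos: [0.5529, 0.325, 0.025]
tool_rot: [3.141, -0.0, -0.112]
contact_force: [0.6, -0.7, -1.3]
opening: 0.0295
```

Nearly down; release slowly, then rise.

Call:
{"fn": "carry_out", "kwargs": {
  "translation": [
    [0,0,0.0008],
    [0,0,0],
    [0,0,0],
    [0,0,0],
    [0,0,0],
    [0,0,0],
    [0,0,0],
    [0,0,0],
    [0,0,0],
    [0,0,0]
  ],
  "turn": [
    [0,0,0],
    [0,0,0],
    [0,0,0],
    [0,0,0],
    [0,0,0],
    [0,0,0],
    [0,0,0],
    [0,0,0],
    [0,0,0],
    [0,0,0]
  ],
  "gripper": [1,1,1,-0.3,-0.3,-0.3,-0.3,-0.3,-0.3,-0.3]
}}

```text
time: 17.3
tool_pos: [0.5529, 0.325, 0.0242]
tool_rot: [3.142, -0.0, -0.112]
contact_force: [-0.1, -0.2, 0.3]
opening: 0.0593
```

Call:
{"fn": "carry_out", "kwargs": {
  "translation": [
    [0,0,-0.01],
    [0,0,-0.02],
    [0,0,-0.03],
    [0,0,-0.03],
    [0,0,-0.03],
    [0,0,0]
  ],
  "turn": [
    [0,0,0],
    [0,0,0],
    [0,0,0],
    [0,0,0],
    [0,0,0],
    [0,0,0]
  ],
  "gripper": [-0.5,-1,-1,-1,-1,-1]
}}

```text
time: 17.9
tool_pos: [0.5554, 0.3261, 0.1502]
tool_rot: [-3.137, -0.009, -0.112]
contact_force: [0.3, -0.3, 0.7]
opening: 0.0918
```

Run:
```python
from plan import *
plan((.434,.086,.15,1.459,20))
```

```text
cur [0.5554 0.3261 0.1502] [-3.137 -0.009 -0.112] t 17.9
[[-0.0047, 0.0126, 0.0], [-0.0057, 0.0122, 0.0], [-0.0066, 0.0117, 0.0], [-0.0075, 0.0112, 0.0], [-0.0084, 0.0105, 0.0], [-0.0092, 0.0099, 0.0], [-0.0099, 0.0091, 0.0], [-0.0106, 0.0083, 0.0], [-0.0112, 0.0074, 0.0], [-0.0118, 0.0065, 0.0]] [[0, 0, -0.0786], [0, 0, -0.0786], [0, 0, -0.0786], [0, 0, -0.0786], [0, 0, -0.0786], [0, 0, -0.0786], [0, 0, -0.0786], [0, 0, -0.0786], [0, 0, -0.0786], [0, 0, -0.0786]]
[[-0.0122, 0.0056, 0.0], [-0.0126, 0.0046, 0.0], [-0.013, 0.0036, 0.0], [-0.0132, 0.0026, 0.0], [-0.0134, 0.0015, 0.0], [-0.0134, 0.0005, 0.0], [-0.0134, -0.0006, 0.0], [-0.0134, -0.0016, 0.0], [-0.0132, -0.0027, 0.0], [-0.0129, -0.0037, 0.0]] [[0, 0, -0.0786], [0, 0, -0.0786], [0, 0, -0.0786], [0, 0, -0.0786], [0, 0, -0.0786], [0, 0, -0.0786], [0, 0, -0.0786], [0, 0, -0.0786], [0, 0, -0.0786], [0, 0, -0.0786]]
```

Call:
{"fn": "carry_out", "kwargs": {
  "translation": [
    [-0.0047,0.0126,0],
    [-0.0057,0.0122,0],
    [-0.0066,0.0117,0],
    [-0.0075,0.0112,0],
    [-0.0084,0.0105,0],
    [-0.0092,0.0099,0],
    [-0.0099,0.0091,0],
    [-0.0106,0.0083,0],
    [-0.0112,0.0074,0],
    [-0.0118,0.0065,0]
  ],
  "turn": [
    [0,0,-0.0786],
    [0,0,-0.0786],
    [0,0,-0.0786],
    [0,0,-0.0786],
    [0,0,-0.0786],
    [0,0,-0.0786],
    [0,0,-0.0786],
    [0,0,-0.0786],
    [0,0,-0.0786],
    [0,0,-0.0786]
  ],
  "gripper": [-1,-1,-1,-1,-1,-1,-1,-1,-1,-1]
}}

```text
time: 18.9
tool_pos: [0.4915, 0.2044, 0.1441]
tool_rot: [-3.142, 0.0, 0.677]
contact_force: [-0.9, -0.4, -0.4]
opening: 0.0919
```

Call:
{"fn": "carry_out", "kwargs": {
  "translation": [
    [-0.0122,0.0056,0],
    [-0.0126,0.0046,0],
    [-0.013,0.0036,0],
    [-0.0132,0.0026,0],
    [-0.0134,0.0015,0],
    [-0.0134,0.0005,0],
    [-0.0134,-0.0006,0],
    [-0.0134,-0.0016,0],
    [-0.0132,-0.0027,0],
    [-0.0129,-0.0037,0]
  ],
  "turn": [
    [0,0,-0.0786],
    [0,0,-0.0786],
    [0,0,-0.0786],
    [0,0,-0.0786],
    [0,0,-0.0786],
    [0,0,-0.0786],
    [0,0,-0.0786],
    [0,0,-0.0786],
    [0,0,-0.0786],
    [0,0,-0.0786]
  ],
  "gripper": [-1,-1,-1,-1,-1,-1,-1,-1,-1,-1]
}}

```text
time: 19.9
tool_pos: [0.4308, 0.0845, 0.1442]
tool_rot: [-3.141, 0.0, 1.463]
contact_force: [-0.4, -0.3, 0.0]
opening: 0.092
```

Run:
```python
from fit import *
s=robot.observe(); print(s["tool_pos"],s["tool_rot"])
p=read_camera("side"); q=read_camera("top"); C=[.4213,.3398,-.1121]
# bracket seen
for v in (p,q):
    for d in nets.tip_of(v,"bracket_long_mid")[:2]: print("br",round(d["score"],2),np.round(atz(v,d["pixel"],.0395)[:2],4))
    for d in nets.tip_of(v,"socket_mid")[:2]: print("so",round(d["score"],2),d["pixel"],np.round(atz(v,d["pixel"],.035)[:2],4))
im=p["img"].copy()
D=lambda P,c:cv2.polylines(im,[np.round(proj(p,P)*16).astype(int)],True,c,1,cv2.LINE_AA,4)
D(tow(C,rect(*PK[2]),.028),(255,0,0)); D(tow(C,rect(132,0,30,130),.067),(0,255,0))
a=np.linspace(0,6.28,40)
for cx,cy in((.434,.086),):
    for r,z in((.035,.005),(.02,.07)): D(np.c_[cx+r*np.cos(a),cy+r*np.sin(a),0*a+z],(255,255,0))
save(dict(img=im),"s6.png",(80,120,380,345),2.6)
```

```text
[0.43077138 0.08447974 0.14416519] [-3.14141314e+00  1.58249081e-04  1.46305677e+00]
so 0.86 [299.6, 253.2] [0.436  0.0816]
br 0.79 [0.5518 0.3319]
```

View pics/s6.png

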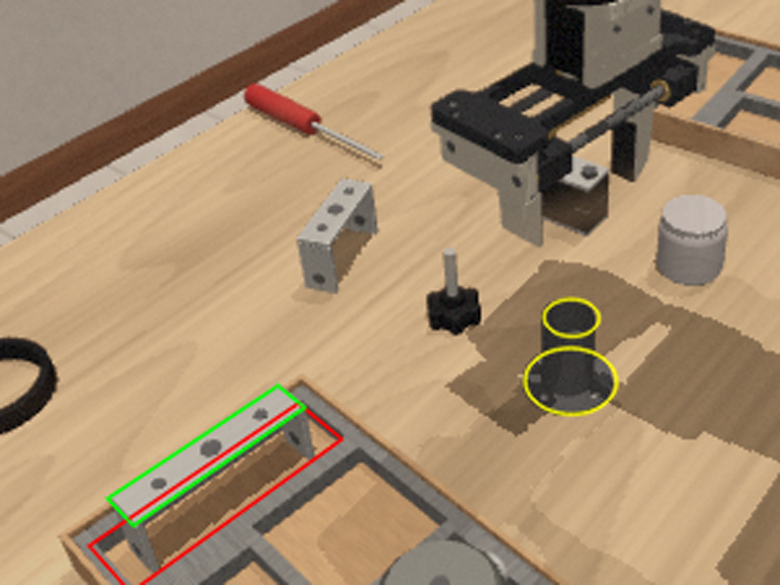

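Call:
{"fn": "carry_out", "kwargs": {
  "translation": [
    [0.0013,0.0031,0.02],
    [0,0,0.03],
    [0,0,0.03],
    [0,0,0.025],
    [0,0,0.016],
    [0,0,0.01],
    [0,0,0],
    [0,0,0],
    [0,0,0],
    [0,0,0]
  ],
  "turn": [
    [0,0,0],
    [0,0,0],
    [0,0,0],
    [0,0,0],
    [0,0,0],
    [0,0,0],
    [0,0,0],
    [0,0,0],
    [0,0,0],
    [0,0,0]
  ],
  "gripper": [-1,-1,-1,-1,-1,-1,-1,0.1,0.1,0.1]
}}

```text
time: 21.2
tool_pos: [0.4352, 0.086, 0.014]
tool_rot: [3.14, -0.0, 1.46]
contact_force: [0.4, -0.1, -0.0]
opening: 0.0725
```

Call:
{"fn": "carry_out", "kwargs": {
  "translation": [
    [0,0,0],
    [0,0,0],
    [0,0,0],
    [0,0,0],
    [0,0,0],
    [0,0,0],
    [0,0,0],
    [0,0,0],
    [0,0,0],
    [0,0,0]
  ],
  "turn": [
    [0,0,0],
    [0,0,0],
    [0,0,0],
    [0,0,0],
    [0,0,0],
    [0,0,0],
    [0,0,0],
    [0,0,0],
    [0,0,0],
    [0,0,0]
  ],
  "gripper": [1,1,1,1,1,1,1,1,1,1]
}}

```text
time: 22.2
tool_pos: [0.4347, 0.086, 0.0133]
tool_rot: [3.141, -0.0, 1.46]
contact_force: [0.1, 1.8, 3.1]
opening: 0.0397
```

Run:
```python
from plan import *
s=robot.observe();z=s["tool_pos"][2];t=s["tool_pos"];y=s["tool_rot"][2]
plan((t[0],t[1],z+.08,y,4),(.4638,.2968,z+.08,1.459,10))
```

```text
cur [0.4347 0.086  0.0133] [ 3.141 -0.     1.46 ] t 22.2
[[0.0, 0.0, -0.02], [0.0, 0.0, -0.02], [0.0, 0.0, -0.02], [0.0, 0.0, -0.02], [0.0213, 0.0006, 0.0], [0.0213, 0.0006, 0.0], [0.0213, 0.0006, 0.0], [0.0213, 0.0005, 0.0], [0.0213, 0.0005, 0.0], [0.0213, 0.0005, 0.0]] [[0, 0, -0.0], [0, 0, -0.0], [0, 0, -0.0], [0, 0, -0.0], [0, 0, 0.0001], [0, 0, 0.0001], [0, 0, 0.0001], [0, 0, 0.0001], [0, 0, 0.0001], [0, 0, 0.0001]]
[[0.0213, 0.0005, 0.0], [0.0213, 0.0005, 0.0], [0.0213, 0.0005, 0.0], [0.0213, 0.0005, 0.0]] [[0, 0, 0.0001], [0, 0, 0.0001], [0, 0, 0.0001], [0, 0, 0.0001]]
```

Call:
{"fn": "carry_out", "kwargs": {
  "translation": [
    [0,0,-0.005],
    [0,0,-0.015],
    [0,0,-0.03],
    [0,0,-0.03],
    [0.0213,0.0006,0],
    [0.0213,0.0006,0],
    [0.0213,0.0006,0],
    [0.0213,0.0005,0],
    [0.0213,0.0005,0],
    [0.0213,0.0005,0]
  ],
  "turn": [
    [0,0,0],
    [0,0,0],
    [0,0,0],
    [0,0,0],
    [0,0,0],
    [0,0,0],
    [0,0,0],
    [0,0,0],
    [0,0,0],
    [0,0,0]
  ],
  "gripper": [1,1,1,1,1,1,1,1,1,1]
}}

```text
time: 23.2
tool_pos: [0.4513, 0.2129, 0.0928]
tool_rot: [-3.14, 0.001, 1.46]
contact_force: [0.8, -0.3, -2.5]
opening: 0.0396
```

Call:
{"fn": "carry_out", "kwargs": {
  "translation": [
    [0.0213,0.0005,0],
    [0.0213,0.0005,0],
    [0.0213,0.0005,0],
    [0.0213,0.0005,0],
    [0,0,0.02],
    [0,0,0],
    [0,0,0]
  ],
  "turn": [
    [0,0,0],
    [0,0,0],
    [0,0,0],
    [0,0,0],
    [0,0,0],
    [0,0,0],
    [0,0,0]
  ],
  "gripper": [1,1,1,1,1,1,1]
}}

```text
time: 23.9
tool_pos: [0.4626, 0.2963, 0.0727]
tool_rot: [-3.139, 0.002, 1.46]
contact_force: [0.2, 0.6, -1.8]
opening: 0.0401
```

Call:
{"fn": "carry_out", "kwargs": {
  "translation": [
    [0.0005,0.001,0.015],
    [0,0,0.015],
    [0,0,0.01],
    [0,0,0.004],
    [0,0,0.0015],
    [0,0,0],
    [0,0,0],
    [0,0,0.001],
    [0,0,0],
    [0,0,0]
  ],
  "turn": [
    [0,0,0],
    [0,0,0],
    [0,0,0],
    [0,0,0],
    [0,0,0],
    [0,0,0],
    [0,0,0],
    [0,0,0],
    [0,0,0],
    [0,0,0]
  ],
  "gripper": [1,1,1,1,1,1,1,1,1,1]
}}

```text
time: 24.9
tool_pos: [0.4645, 0.2974, 0.0268]
tool_rot: [3.141, 0.0, 1.46]
contact_force: [0.0, -0.4, -2.9]
opening: 0.0392
```

Call:
{"fn": "carry_out", "kwargs": {
  "translation": [
    [0,0,0.001],
    [0,0,0.0005],
    [0,0,0],
    [0,0,0],
    [0,0,0]
  ],
  "turn": [
    [0,0,0],
    [0,0,0],
    [0,0,0],
    [0,0,0],
    [0,0,0]
  ],
  "gripper": [1,1,1,1,1]
}}

```text
time: 25.4
tool_pos: [0.4645, 0.2974, 0.0253]
tool_rot: [3.141, 0.0, 1.46]
contact_force: [-1.3, -0.4, -0.1]
opening: 0.0395
```

Call:
{"fn": "carry_out", "kwargs": {
  "translation": [
    [0,0,0],
    [0,0,0],
    [0,0,0],
    [0,0,0],
    [0,0,0],
    [0,0,0],
    [0,0,0],
    [0,0,0],
    [0,0,-0.02],
    [0,0,-0.03]
  ],
  "turn": [
    [0,0,0],
    [0,0,0],
    [0,0,0],
    [0,0,0],
    [0,0,0],
    [0,0,0],
    [0,0,0],
    [0,0,0],
    [0,0,0],
    [0,0,0]
  ],
  "gripper": [-0.4,-0.4,-0.4,-0.4,-0.4,-0.4,-0.4,-0.4,-0.4,-0.4]
}}

```text
time: 26.4
tool_pos: [0.4632, 0.2968, 0.0741]
tool_rot: [-3.138, 0.002, 1.46]
contact_force: [0.2, -0.0, -0.4]
opening: 0.0639
```

Run:
```python
from plan import *
s=robot.observe();t=s["tool_pos"];y=s["tool_rot"][2]
plan((t[0],t[1],.14,y,3),(.5556,.081,.14,1.459,12))
```

```text
cur [0.4632 0.2968 0.0741] [-3.138e+00  2.000e-03  1.460e+00] t 26.4
[[0.0, 0.0, -0.022], [0.0, 0.0, -0.022], [0.0, 0.0, -0.022], [-0.017, 0.0096, 0.0], [-0.017, 0.0096, 0.0], [-0.017, 0.0097, 0.0], [-0.017, 0.0097, 0.0], [-0.017, 0.0097, 0.0], [-0.017, 0.0097, 0.0], [-0.017, 0.0097, 0.0]] [[0, 0, -0.0], [0, 0, -0.0], [0, 0, -0.0], [0, 0, 0.0001], [0, 0, 0.0001], [0, 0, 0.0001], [0, 0, 0.0001], [0, 0, 0.0001], [0, 0, 0.0001], [0, 0, 0.0001]]
[[-0.017, 0.0097, 0.0], [-0.017, 0.0097, 0.0], [-0.017, 0.0097, 0.0], [-0.017, 0.0097, 0.0], [-0.017, 0.0097, 0.0]] [[0, 0, 0.0001], [0, 0, 0.0001], [0, 0, 0.0001], [0, 0, 0.0001], [0, 0, 0.0001]]
```

Call:
{"fn": "carry_out", "kwargs": {
  "translation": [
    [0,0,-0.022],
    [0,0,-0.022],
    [0,0,-0.022],
    [-0.017,0.0096,0],
    [-0.017,0.0096,0],
    [-0.017,0.0097,0],
    [-0.017,0.0097,0],
    [-0.017,0.0097,0],
    [-0.017,0.0097,0],
    [-0.017,0.0097,0]
  ],
  "turn": [
    [0,0,0],
    [0,0,0],
    [0,0,0],
    [0,0,0],
    [0,0,0],
    [0,0,0],
    [0,0,0],
    [0,0,0],
    [0,0,0],
    [0,0,0]
  ],
  "gripper": [-0.4,-0.4,-0.4,-0.4,-0.4,-0.4,-0.4,-0.4,-0.4,-0.4]
}}

```text
time: 27.4
tool_pos: [0.5187, 0.1709, 0.1412]
tool_rot: [3.142, 0.0, 1.46]
contact_force: [0.8, 0.2, 0.2]
opening: 0.0642
```

Call:
{"fn": "carry_out", "kwargs": {
  "translation": [
    [-0.017,0.0097,0],
    [-0.017,0.0097,0],
    [-0.017,0.0097,0],
    [-0.017,0.0097,0],
    [-0.017,0.0097,0],
    [0,0,0],
    [0,0,0]
  ],
  "turn": [
    [0,0,0],
    [0,0,0],
    [0,0,0],
    [0,0,0],
    [0,0,0],
    [0,0,0],
    [0,0,0]
  ],
  "gripper": [-0.4,-0.4,-0.4,-0.4,-0.4,-0.4,-0.4]
}}

```text
time: 28.1
tool_pos: [0.5571, 0.0818, 0.141]
tool_rot: [-3.141, -0.0, 1.459]
contact_force: [0.4, 0.7, -0.4]
opening: 0.0645
```

Run:
```python
from fit import *
s=robot.observe(); print(s["tool_pos"],s["tool_rot"])
p=read_camera("side"); C=[.4213,.3398,-.1121]
for d in nets.tip_of(p,"knob_mid")[:2]: print("kn",round(d["score"],2),d["pixel"],np.round(atz(p,d["pixel"],.035)[:2],4))
for d in nets.tip_of(p,"socket_mid")[:2]: print("so",round(d["score"],2),d["pixel"],np.round(atz(p,d["pixel"],.047)[:2],4))
im=p["img"].copy()
D=lambda P,c:cv2.polylines(im,[np.round(proj(p,P)*16).astype(int)],True,c,1,cv2.LINE_AA,4)
D(tow(C,rect(*PK[0]),.028),(255,0,0))
a=np.linspace(0,6.28,40)
for cx,cy,r,z in((.4638,.2968,.035,.017),(.4638,.2968,.02,.082),(.5556,.081,.005,.07),(.5556,.081,.024,.018)): D(np.c_[cx+r*np.cos(a),cy+r*np.sin(a),0*a+z],(255,255,0))
save(dict(img=im),"s7.png",(80,150,330,350),3)
```

```text
[0.55707865 0.08183135 0.14102938] [-3.14101326e+00 -2.26049953e-04  1.45877815e+00]
kn 0.78 [252.5, 226.3] [0.5636 0.0732]
so 0.85 [212.6, 308.1] [0.4722 0.2855]
```

View pics/s7.png

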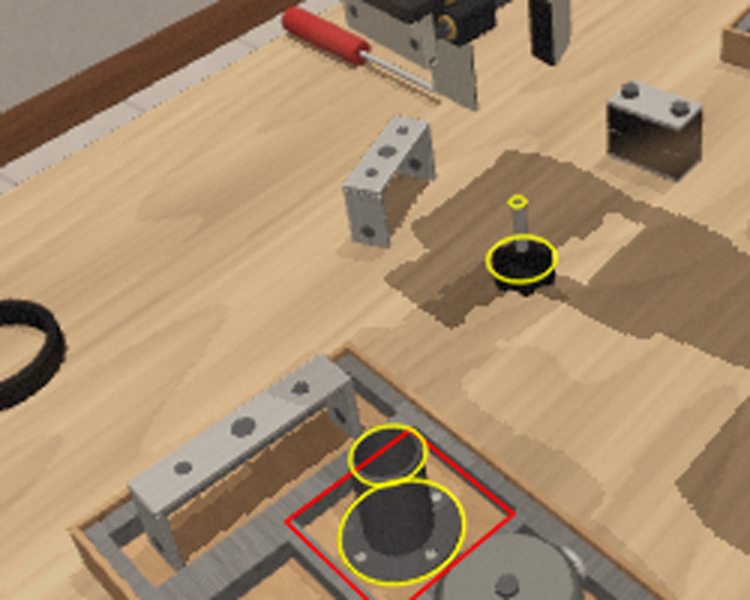

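Call:
{"fn": "carry_out", "kwargs": {
  "translation": [
    [-0.0005,-0.0013,0.025],
    [0,0,0.035],
    [0,0,0.03],
    [0,0,0.02],
    [0,0,0.01],
    [0,0,0.006],
    [0,0,0],
    [0,0,0],
    [0,0,0],
    [0,0,0]
  ],
  "turn": [
    [0,0,0],
    [0,0,0],
    [0,0,0],
    [0,0,0],
    [0,0,0],
    [0,0,0],
    [0,0,0],
    [0,0,0],
    [0,0,0],
    [0,0,0]
  ],
  "gripper": [-0.4,-0.4,-0.4,-0.4,-0.4,-0.4,1,1,1,1]
}}

```text
time: 29.25
tool_pos: [0.5565, 0.0814, 0.016]
tool_rot: [3.14, -0.0, 1.46]
contact_force: [-0.2, -0.0, 0.3]
opening: 0.0367
```

Call:
{"fn": "carry_out", "kwargs": {
  "translation": [
    [0,0,0],
    [0,0,0],
    [0,0,0],
    [0,0,0],
    [0,0,0],
    [0,0,0],
    [0,0,0],
    [0,0,0],
    [0,0,0],
    [0,0,0]
  ],
  "turn": [
    [0,0,0],
    [0,0,0],
    [0,0,0],
    [0,0,0],
    [0,0,0],
    [0,0,0],
    [0,0,0],
    [0,0,0],
    [0,0,0],
    [0,0,0]
  ],
  "gripper": [1,1,1,1,1,1,1,1,1,1]
}}

```text
time: 30.25
tool_pos: [0.556, 0.0814, 0.0152]
tool_rot: [3.142, 0.0, 1.46]
contact_force: [0.9, 0.5, -1.3]
opening: 0.0095
```

Run:
```python
from plan import *
s=robot.observe();t=s["tool_pos"];y=s["tool_rot"][2];z=t[2]
plan((t[0],t[1],z+.12,y,4),(.4736,.3842,z+.12,1.459,12))
```

```text
cur [0.556  0.0814 0.0152] [3.142 0.    1.46 ] t 30.2
[[0.0, 0.0, -0.03], [0.0, 0.0, -0.03], [0.0, 0.0, -0.03], [0.0, 0.0, -0.03], [0.0243, -0.0096, 0.0], [0.0243, -0.0096, 0.0], [0.0243, -0.0096, 0.0], [0.0243, -0.0096, 0.0], [0.0243, -0.0096, 0.0], [0.0243, -0.0096, 0.0]] [[0, 0, -0.0], [0, 0, -0.0], [0, 0, -0.0], [0, 0, -0.0], [0, 0, 0.0001], [0, 0, 0.0001], [0, 0, 0.0001], [0, 0, 0.0001], [0, 0, 0.0001], [0, 0, 0.0001]]
[[0.0243, -0.0096, 0.0], [0.0243, -0.0096, 0.0], [0.0243, -0.0096, 0.0], [0.0243, -0.0096, 0.0], [0.0243, -0.0096, 0.0], [0.0243, -0.0096, 0.0]] [[0, 0, 0.0001], [0, 0, 0.0001], [0, 0, 0.0001], [0, 0, 0.0001], [0, 0, 0.0001], [0, 0, 0.0001]]
```

Call:
{"fn": "carry_out", "kwargs": {
  "translation": [
    [0,0,-0.01],
    [0,0,-0.03],
    [0,0,-0.04],
    [0,0,-0.04],
    [0.0243,-0.0096,0],
    [0.0243,-0.0096,0],
    [0.0243,-0.0096,0],
    [0.0243,-0.0096,0],
    [0.0243,-0.0096,0],
    [0.0243,-0.0096,0]
  ],
  "turn": [
    [0,0,0],
    [0,0,0],
    [0,0,0],
    [0,0,0],
    [0,0,0],
    [0,0,0],
    [0,0,0],
    [0,0,0],
    [0,0,0],
    [0,0,0]
  ],
  "gripper": [1,1,1,1,1,1,1,1,1,1]
}}

```text
time: 31.25
tool_pos: [0.5146, 0.2337, 0.1361]
tool_rot: [3.141, -0.0, 1.46]
contact_force: [0.2, -0.4, -1.1]
opening: 0.0091
```

Call:
{"fn": "carry_out", "kwargs": {
  "translation": [
    [0.0243,-0.0096,0],
    [0.0243,-0.0096,0],
    [0.0243,-0.0096,0],
    [0.0243,-0.0096,0],
    [0.0243,-0.0096,0],
    [0.0243,-0.0096,0],
    [0,0,0.02],
    [0,0,0.02],
    [0,0,0],
    [0,0,0]
  ],
  "turn": [
    [0,0,0],
    [0,0,0],
    [0,0,0],
    [0,0,0],
    [0,0,0],
    [0,0,0],
    [0,0,0],
    [0,0,0],
    [0,0,0],
    [0,0,0]
  ],
  "gripper": [1,1,1,1,1,1,1,1,1,1]
}}

```text
time: 32.25
tool_pos: [0.4739, 0.384, 0.0959]
tool_rot: [3.142, 0.0, 1.46]
contact_force: [0.1, 0.0, -0.0]
opening: 0.009
```

Lower to about 0.0275 (0.0685 down).

Call:
{"fn": "carry_out", "kwargs": {
  "translation": [
    [0,0,0.02],
    [0,0,0.02],
    [0,0,0.015],
    [0,0,0.008],
    [0,0,0.004],
    [0,0,0.001],
    [0,0,0],
    [0,0,0],
    [0,0,0],
    [0,0,0]
  ],
  "turn": [
    [0,0,0],
    [0,0,0],
    [0,0,0],
    [0,0,0],
    [0,0,0],
    [0,0,0],
    [0,0,0],
    [0,0,0],
    [0,0,0],
    [0,0,0]
  ],
  "gripper": [1,1,1,1,1,1,1,1,1,1]
}}

```text
time: 33.25
tool_pos: [0.4739, 0.3841, 0.0275]
tool_rot: [3.141, -0.0, 1.46]
contact_force: [-0.1, -0.8, -1.6]
opening: 0.0089
```

Call:
{"fn": "carry_out", "kwargs": {
  "translation": [
    [0,0,0.0005],
    [0,0,0],
    [0,0,0]
  ],
  "turn": [
    [0,0,0],
    [0,0,0],
    [0,0,0]
  ],
  "gripper": [1,1,1]
}}

```text
time: 33.55
tool_pos: [0.4739, 0.384, 0.0269]
tool_rot: [3.141, -0.0, 1.46]
contact_force: [0.2, -1.4, 1.7]
opening: 0.0089
```

Call:
{"fn": "carry_out", "kwargs": {
  "translation": [
    [0,0,0],
    [0,0,0],
    [0,0,0],
    [0,0,0],
    [0,0,0],
    [0,0,0],
    [0,0,0],
    [0,0,-0.02],
    [0,0,-0.04],
    [0,0,-0.04]
  ],
  "turn": [
    [0,0,0],
    [0,0,0],
    [0,0,0],
    [0,0,0],
    [0,0,0],
    [0,0,0],
    [0,0,0],
    [0,0,0],
    [0,0,0],
    [0,0,0]
  ],
  "gripper": [0.15,0.15,0.15,0.15,0.15,0.15,0.15,0.15,0.15,0.15]
}}

```text
time: 34.55
tool_pos: [0.4733, 0.3836, 0.1272]
tool_rot: [-3.14, 0.001, 1.46]
contact_force: [0.4, 0.6, 1.1]
opening: 0.0385
```

Run:
```python
from plan import *
s=robot.observe();t=s["tool_pos"];y=s["tool_rot"][2];z=t[2]
plan((.6837,.0814,.12,.342,20))
```

```text
cur [0.4733 0.3836 0.1272] [-3.14e+00  1.00e-03  1.46e+00] t 34.5
[[-0.0139, 0.0121, 0.0004], [-0.0132, 0.0129, 0.0004], [-0.0124, 0.0136, 0.0004], [-0.0116, 0.0143, 0.0004], [-0.0108, 0.0149, 0.0004], [-0.01, 0.0155, 0.0004], [-0.0091, 0.016, 0.0004], [-0.0082, 0.0165, 0.0004], [-0.0072, 0.0169, 0.0004], [-0.0063, 0.0173, 0.0004]] [[0, 0, 0.0559], [0, 0, 0.0559], [0, 0, 0.0559], [0, 0, 0.0559], [0, 0, 0.0559], [0, 0, 0.0559], [0, 0, 0.0559], [0, 0, 0.0559], [0, 0, 0.0559], [0, 0, 0.0559]]
[[-0.0053, 0.0176, 0.0004], [-0.0043, 0.0179, 0.0004], [-0.0033, 0.0181, 0.0004], [-0.0023, 0.0183, 0.0004], [-0.0013, 0.0184, 0.0004], [-0.0002, 0.0184, 0.0004], [0.0008, 0.0184, 0.0004], [0.0018, 0.0183, 0.0004], [0.0028, 0.0182, 0.0004], [0.0038, 0.018, 0.0004]] [[0, 0, 0.0559], [0, 0, 0.0559], [0, 0, 0.0559], [0, 0, 0.0559], [0, 0, 0.0559], [0, 0, 0.0559], [0, 0, 0.0559], [0, 0, 0.0559], [0, 0, 0.0559], [0, 0, 0.0559]]
```

Call:
{"fn": "carry_out", "kwargs": {
  "translation": [
    [-0.0139,0.0121,0],
    [-0.0132,0.0129,0],
    [-0.0124,0.0136,0],
    [-0.0116,0.0143,0],
    [-0.0108,0.0149,0],
    [-0.01,0.0155,0],
    [-0.0091,0.016,0],
    [-0.0082,0.0165,0],
    [-0.0072,0.0169,0],
    [-0.0063,0.0173,0]
  ],
  "turn": [
    [0,0,0.0559],
    [0,0,0.0559],
    [0,0,0.0559],
    [0,0,0.0559],
    [0,0,0.0559],
    [0,0,0.0559],
    [0,0,0.0559],
    [0,0,0.0559],
    [0,0,0.0559],
    [0,0,0.0559]
  ],
  "gripper": [0.15,0.15,0.15,-0.6,-0.6,-0.6,-0.6,-0.6,-0.6,-0.6]
}}

```text
time: 35.55
tool_pos: [0.5799, 0.2315, 0.1266]
tool_rot: [3.142, 0.0, 0.896]
contact_force: [-0.7, -1.1, 0.8]
opening: 0.0735
```

Call:
{"fn": "carry_out", "kwargs": {
  "translation": [
    [-0.0053,0.0176,0],
    [-0.0043,0.0179,0],
    [-0.0033,0.0181,0],
    [-0.0023,0.0183,0],
    [-0.0013,0.0184,0],
    [-0.0002,0.0184,0],
    [0.0008,0.0184,0],
    [0.0018,0.0183,0],
    [0.0028,0.0182,0],
    [0.0038,0.018,0]
  ],
  "turn": [
    [0,0,0.0559],
    [0,0,0.0559],
    [0,0,0.0559],
    [0,0,0.0559],
    [0,0,0.0559],
    [0,0,0.0559],
    [0,0,0.0559],
    [0,0,0.0559],
    [0,0,0.0559],
    [0,0,0.0559]
  ],
  "gripper": [-0.6,-0.6,-0.6,-0.6,-0.6,-0.6,-0.6,-0.6,-0.6,-0.6]
}}

```text
time: 36.55
tool_pos: [0.6849, 0.0804, 0.1266]
tool_rot: [3.142, 0.0, 0.337]
contact_force: [-0.0, 0.4, 0.3]
opening: 0.0733
```

Run:
```python
from fit import *
s=robot.observe(); print(s["tool_pos"],s["tool_rot"],s["opening"])
p=read_camera("side"); C=[.4213,.3398,-.1121]
im=p["img"].copy()
D=lambda P,c:cv2.polylines(im,[np.round(proj(p,P)*16).astype(int)],True,c,1,cv2.LINE_AA,4)
D(tow(C,rect(*PK[1]),.028),(255,0,0))
D(tow([.6837,.0814,.342],rect(0,0,30,90),.055),(0,255,0))
a=np.linspace(0,6.28,40)
for cx,cy,r,z in((.4736,.3842,.005,.082),(.4736,.3842,.024,.03)): D(np.c_[cx+r*np.cos(a),cy+r*np.sin(a),0*a+z],(255,255,0))
save(dict(img=im),"s8.png",(80,160,280,390),2.6)
```

```text
[0.68486777 0.08035071 0.12661713] [3.14154368e+00 8.19353689e-05 3.37131482e-01] 0.07328831450791295
```

View pics/s8.png

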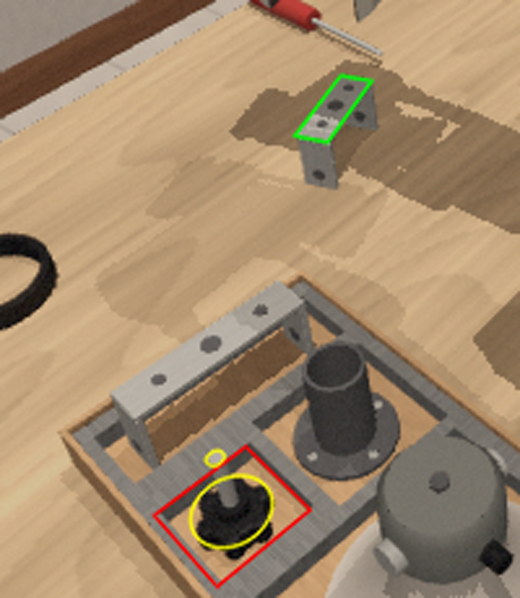

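Run:
```python
from fit import *
p=read_camera("side"); q=read_camera("top"); C=[.4213,.3398,-.1121]
a=np.linspace(0,6.28,40); ims=[]
for v in(p,q):
    im=v["img"].copy(); c=proj(v,[[.4736,.3842,.04]])[0].astype(int); h=28
    cr=im[c[1]-h:c[1]+h,c[0]-h:c[0]+h]; k=7
    raw=cv2.resize(cr,None,fx=k,fy=k,interpolation=cv2.INTER_CUBIC); o=raw.copy()
    for r,z in((.005,.082),(.024,.03),(.024,.012),(.01,.038)):
        P=np.c_[.4736+r*np.cos(a),.3842+r*np.sin(a),0*a+z]
        cv2.polylines(o,[np.round((proj(v,P)-c+h+.5)*k*16).astype(int)],True,(255,255,0),1,cv2.LINE_AA,4)
    ims.append(np.hstack([raw,o]))
    for n,z in(("knob_mid",.047),): print([(round(d["score"],2),d["pixel"],atz(v,d["pixel"],z)[:2],proj(v,[[.4736,.3842,z]])) for d in nets.tip_of(v,n)[:2]])
o=np.vstack(ims); o=cv2.resize(o,(600,600)); cv2.imwrite("pics/s9.png",o[:,:,::-1])
```

```text
[(0.63, [163.9, 348.0], array([0.47913387, 0.38487546]), array([[166.63868533, 349.57092428]]))]
[]
```

View pics/s9.png

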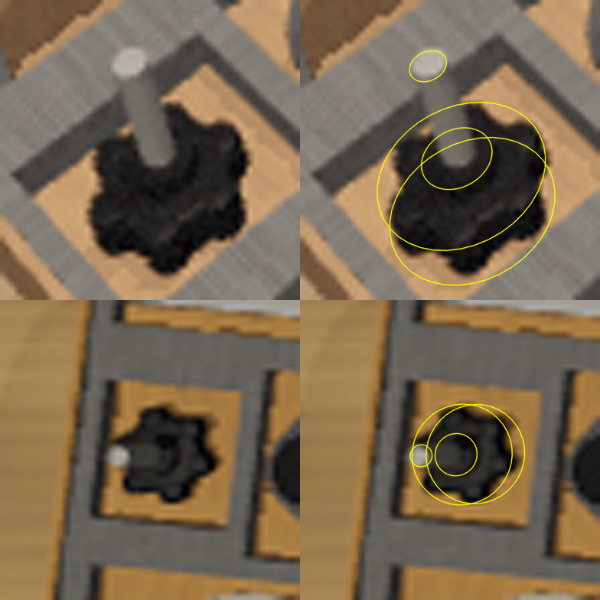

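Call:
{"fn": "carry_out", "kwargs": {
  "translation": [
    [-0.0008,-0.0013,0.02],
    [0,0,0.03],
    [0,0,0.03],
    [0,0,0.02],
    [0,0,0.01],
    [0,0,0.004],
    [0,0,0],
    [0,0,0],
    [0,0,0],
    [0,0,0]
  ],
  "turn": [
    [0,0,-0.004],
    [0,0,0],
    [0,0,0],
    [0,0,0],
    [0,0,0],
    [0,0,0],
    [0,0,0],
    [0,0,0],
    [0,0,0],
    [0,0,0]
  ],
  "gripper": [-0.6,-0.6,-0.6,-0.6,-0.6,-0.6,1,1,1,1]
}}

```text
time: 37.8
tool_pos: [0.6835, 0.0827, 0.0137]
tool_rot: [3.141, -0.001, 0.346]
contact_force: [-0.1, 0.0, 1.1]
opening: 0.0464
```

Call:
{"fn": "carry_out", "kwargs": {
  "translation": [
    [0,0,0],
    [0,0,0],
    [0,0,0],
    [0,0,0],
    [0,0,0],
    [0,0,0],
    [0,0,0],
    [0,0,0]
  ],
  "turn": [
    [0,0,0],
    [0,0,0],
    [0,0,0],
    [0,0,0],
    [0,0,0],
    [0,0,0],
    [0,0,0],
    [0,0,0]
  ],
  "gripper": [1,1,1,1,1,1,1,1]
}}

```text
time: 38.6
tool_pos: [0.6831, 0.0827, 0.0129]
tool_rot: [3.141, -0.0, 0.346]
contact_force: [0.6, -0.5, 2.6]
opening: 0.0296
```

Run:
```python
from plan import *
s=robot.observe();t=s["tool_pos"];y=s["tool_rot"][2];z=t[2]
plan((.5599,-.3401,.1,.069,18),cur=(t[0],t[1],.1,y))
print(z)
```

```text
cur [0.6831 0.0827 0.0129] [ 3.141 -0.     0.346] t 38.6
[[-0.0144, 0.0198, 0.0], [-0.0141, 0.02, 0.0], [-0.0138, 0.0202, 0.0], [-0.0135, 0.0204, 0.0], [-0.0132, 0.0206, 0.0], [-0.0128, 0.0208, 0.0], [-0.0125, 0.021, 0.0], [-0.0122, 0.0212, 0.0], [-0.0119, 0.0214, 0.0], [-0.0115, 0.0216, 0.0]] [[0, 0, 0.0154], [0, 0, 0.0154], [0, 0, 0.0154], [0, 0, 0.0154], [0, 0, 0.0154], [0, 0, 0.0154], [0, 0, 0.0154], [0, 0, 0.0154], [0, 0, 0.0154], [0, 0, 0.0154]]
[[-0.0112, 0.0217, 0.0], [-0.0109, 0.0219, 0.0], [-0.0105, 0.0221, 0.0], [-0.0102, 0.0222, 0.0], [-0.0098, 0.0224, 0.0], [-0.0095, 0.0225, 0.0], [-0.0091, 0.0227, 0.0], [-0.0088, 0.0228, 0.0]] [[0, 0, 0.0154], [0, 0, 0.0154], [0, 0, 0.0154], [0, 0, 0.0154], [0, 0, 0.0154], [0, 0, 0.0154], [0, 0, 0.0154], [0, 0, 0.0154]]
0.012920477028098086
```

Call:
{"fn": "carry_out", "kwargs": {
  "translation": [
    [0,0,-0.007],
    [0,0,-0.02],
    [0,0,-0.03],
    [0,0,-0.03],
    [-0.0144,0.0198,0],
    [-0.0141,0.02,0],
    [-0.0138,0.0202,0],
    [-0.0135,0.0204,0],
    [-0.0132,0.0206,0],
    [-0.0128,0.0208,0]
  ],
  "turn": [
    [0,0,0],
    [0,0,0],
    [0,0,0],
    [0,0,0],
    [0,0,0.0154],
    [0,0,0.0154],
    [0,0,0.0154],
    [0,0,0.0154],
    [0,0,0.0154],
    [0,0,0.0154]
  ],
  "gripper": [1,1,1,1,1,1,1,1,1,1]
}}

```text
time: 39.6
tool_pos: [0.6409, -0.059, 0.0993]
tool_rot: [-3.141, 0.001, 0.253]
contact_force: [0.2, 0.1, -2.1]
opening: 0.0294
```

Call:
{"fn": "carry_out", "kwargs": {
  "translation": [
    [-0.0125,0.021,0],
    [-0.0122,0.0212,0],
    [-0.0119,0.0214,0],
    [-0.0115,0.0216,0],
    [-0.0112,0.0217,0],
    [-0.0109,0.0219,0],
    [-0.0105,0.0221,0],
    [-0.0102,0.0222,0],
    [-0.0098,0.0224,0],
    [-0.0095,0.0225,0]
  ],
  "turn": [
    [0,0,0.0154],
    [0,0,0.0154],
    [0,0,0.0154],
    [0,0,0.0154],
    [0,0,0.0154],
    [0,0,0.0154],
    [0,0,0.0154],
    [0,0,0.0154],
    [0,0,0.0154],
    [0,0,0.0154]
  ],
  "gripper": [1,1,1,1,1,1,1,1,1,1]
}}

```text
time: 40.6
tool_pos: [0.5725, -0.2935, 0.0993]
tool_rot: [-3.141, 0.001, 0.099]
contact_force: [0.2, 0.2, -1.8]
opening: 0.0294
```

Call:
{"fn": "carry_out", "kwargs": {
  "translation": [
    [-0.0091,0.0227,0],
    [-0.0088,0.0214,0],
    [0,0,0.02],
    [0,0,0.02],
    [0,0,0],
    [0,0,0]
  ],
  "turn": [
    [0,0,0.0154],
    [0,0,0.0154],
    [0,0,0],
    [0,0,0],
    [0,0,0],
    [0,0,0]
  ],
  "gripper": [1,1,1,1,1,1]
}}

```text
time: 41.2
tool_pos: [0.5593, -0.3382, 0.0596]
tool_rot: [-3.141, 0.001, 0.069]
contact_force: [-0.0, -0.8, -2.3]
opening: 0.0293
```

Call:
{"fn": "carry_out", "kwargs": {
  "translation": [
    [0,0.0003,0.012],
    [0,0,0.01],
    [0,0,0.007],
    [0,0,0.003],
    [0,0,0.001],
    [0,0,0],
    [0,0,0],
    [0,0,0.001],
    [0,0,0],
    [0,0,0]
  ],
  "turn": [
    [0,0,0],
    [0,0,0],
    [0,0,0],
    [0,0,0],
    [0,0,0],
    [0,0,0],
    [0,0,0],
    [0,0,0],
    [0,0,0],
    [0,0,0]
  ],
  "gripper": [1,1,1,1,1,1,1,1,1,1]
}}

```text
time: 42.2
tool_pos: [0.5596, -0.3388, 0.0258]
tool_rot: [3.141, -0.0, 0.069]
contact_force: [0.1, 0.1, -2.7]
opening: 0.0293
```

Call:
{"fn": "carry_out", "kwargs": {
  "translation": [
    [0,0,0.0008],
    [0,0,0],
    [0,0,0],
    [0,0,0]
  ],
  "turn": [
    [0,0,0],
    [0,0,0],
    [0,0,0],
    [0,0,0]
  ],
  "gripper": [1,1,1,1]
}}

```text
time: 42.6
tool_pos: [0.5596, -0.3388, 0.025]
tool_rot: [3.141, -0.0, 0.069]
contact_force: [0.0, -0.2, -2.6]
opening: 0.0289
```

Call:
{"fn": "carry_out", "kwargs": {
  "translation": [
    [0,0,0.0007],
    [0,0,0],
    [0,0,0],
    [0,0,0]
  ],
  "turn": [
    [0,0,0],
    [0,0,0],
    [0,0,0],
    [0,0,0]
  ],
  "gripper": [1,1,1,1]
}}

```text
time: 43.0
tool_pos: [0.5597, -0.3388, 0.0249]
tool_rot: [3.141, -0.0, 0.069]
contact_force: [-1.9, 2.3, 5.7]
opening: 0.0298
```

Down on the floor. Release and rise.

Call:
{"fn": "carry_out", "kwargs": {
  "translation": [
    [0,0,0],
    [0,0,0],
    [0,0,0],
    [0,0,0],
    [0,0,0],
    [0,0,0],
    [0,0,-0.02],
    [0,0,-0.04],
    [0,0,-0.04],
    [0,0,0]
  ],
  "turn": [
    [0,0,0],
    [0,0,0],
    [0,0,0],
    [0,0,0],
    [0,0,0],
    [0,0,0],
    [0,0,0],
    [0,0,0],
    [0,0,0],
    [0,0,0]
  ],
  "gripper": [-0.3,-0.3,-0.3,-0.3,-0.3,-0.3,-0.3,-1,-1,-1]
}}

```text
time: 44.0
tool_pos: [0.5624, -0.3409, 0.131]
tool_rot: [3.134, -0.009, 0.069]
contact_force: [-0.1, -1.1, 1.0]
opening: 0.0794
```

Run:
```python
from plan import *
plan((.5595,-.0876,.12,-1.524,20))
p=read_camera("side")
print([(d["score"],d["pixel"],atz(p,d["pixel"],.03)) for d in nets.tip_of(p,"clamp_mid")[:2]])
```

```text
cur [ 0.5624 -0.3409  0.131 ] [ 3.134 -0.009  0.069] t 44.0
[[0.0007, -0.0126, 0.0005], [-0.0003, -0.0127, 0.0005], [-0.0013, -0.0126, 0.0005], [-0.0023, -0.0125, 0.0005], [-0.0033, -0.0122, 0.0005], [-0.0042, -0.0119, 0.0005], [-0.0052, -0.0116, 0.0005], [-0.0061, -0.0111, 0.0005], [-0.0069, -0.0106, 0.0005], [-0.0078, -0.01, 0.0005]] [[0, 0, 0.0796], [0, 0, 0.0796], [0, 0, 0.0796], [0, 0, 0.0796], [0, 0, 0.0796], [0, 0, 0.0796], [0, 0, 0.0796], [0, 0, 0.0796], [0, 0, 0.0796], [0, 0, 0.0796]]
[[-0.0085, -0.0094, 0.0005], [-0.0093, -0.0087, 0.0005], [-0.0099, -0.0079, 0.0005], [-0.0105, -0.0071, 0.0005], [-0.011, -0.0062, 0.0005], [-0.0115, -0.0053, 0.0005], [-0.0119, -0.0044, 0.0005], [-0.0122, -0.0034, 0.0005], [-0.0124, -0.0024, 0.0005], [-0.0126, -0.0015, 0.0005]] [[0, 0, 0.0796], [0, 0, 0.0796], [0, 0, 0.0796], [0, 0, 0.0796], [0, 0, 0.0796], [0, 0, 0.0796], [0, 0, 0.0796], [0, 0, 0.0796], [0, 0, 0.0796], [0, 0, 0.0796]]
[(0.8, [296.6, 193.8], array([ 0.55900525, -0.08301106,  0.03      ]))]
```

Call:
{"fn": "carry_out", "kwargs": {
  "translation": [
    [0.0007,-0.0126,0],
    [-0.0003,-0.0127,0],
    [-0.0013,-0.0126,0],
    [-0.0023,-0.0125,0],
    [-0.0033,-0.0122,0],
    [-0.0042,-0.0119,0],
    [-0.0052,-0.0116,0],
    [-0.0061,-0.0111,0],
    [-0.0069,-0.0106,0],
    [-0.0078,-0.01,0]
  ],
  "turn": [
    [0,0,0.0796],
    [0,0,0.0796],
    [0,0,0.0796],
    [0,0,0.0796],
    [0,0,0.0796],
    [0,0,0.0796],
    [0,0,0.0796],
    [0,0,0.0796],
    [0,0,0.0796],
    [0,0,0.0796]
  ],
  "gripper": [-1,-1,-1,-1,-1,-1,-1,-1,-1,-1]
}}

```text
time: 45.1
tool_pos: [0.557, -0.2111, 0.1222]
tool_rot: [3.141, 0.003, -0.731]
contact_force: [0.5, 0.6, 0.2]
opening: 0.0919
```

Call:
{"fn": "carry_out", "kwargs": {
  "translation": [
    [-0.0085,-0.0094,0],
    [-0.0093,-0.0087,0],
    [-0.0099,-0.0079,0],
    [-0.0105,-0.0071,0],
    [-0.011,-0.0062,0],
    [-0.0115,-0.0053,0],
    [-0.0119,-0.0044,0],
    [-0.0122,-0.0034,0],
    [-0.0124,-0.0024,0],
    [-0.0126,-0.0015,0]
  ],
  "turn": [
    [0,0,0.0796],
    [0,0,0.0796],
    [0,0,0.0796],
    [0,0,0.0796],
    [0,0,0.0796],
    [0,0,0.0796],
    [0,0,0.0796],
    [0,0,0.0796],
    [0,0,0.0796],
    [0,0,0.0796]
  ],
  "gripper": [-1,-1,-1,-1,-1,-1,-1,-1,-1,-1]
}}

```text
time: 46.1
tool_pos: [0.5554, -0.0846, 0.1223]
tool_rot: [3.138, 0.001, -1.527]
contact_force: [0.8, 0.4, 0.7]
opening: 0.0919
```

Run:
```python
from fit import *
s=robot.observe(); print(s["tool_pos"],s["tool_rot"])
p=read_camera("side"); C=[.4282,-.3492,.069]
im=p["img"].copy()
D=lambda P,c:cv2.polylines(im,[np.round(proj(p,P)*16).astype(int)],True,c,1,cv2.LINE_AA,4)
D(tow(C,rect(132,0,30,90),.067),(0,255,0)); D(tow(C,rect(*PK[2]),.028),(255,0,0))
D(tow([.5595,-.0876,.047],rect(0,0,66,36),.054),(0,255,0))
save(dict(img=im),"s10.png",(240,110,420,230),4.2)
```

```text
[ 0.55536266 -0.08458733  0.12233327] [ 3.13823660e+00  1.06175877e-03 -1.52674526e+00]
```

View pics/s10.png

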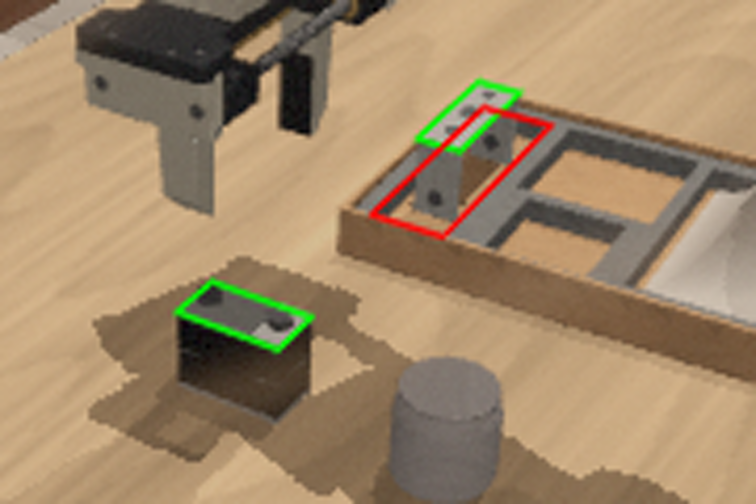

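Call:
{"fn": "carry_out", "kwargs": {
  "translation": [
    [0.0032,-0.0041,0.01],
    [0,0,0.03],
    [0,0,0.03],
    [0,0,0.025],
    [0,0,0.014],
    [0,0,0.0065],
    [0,0,0],
    [0,0,0],
    [0,0,0],
    [0,0,0]
  ],
  "turn": [
    [0,0,0],
    [0,0,0],
    [0,0,0],
    [0,0,0],
    [0,0,0],
    [0,0,0],
    [0,0,0],
    [0,0,0],
    [0,0,0],
    [0,0,0]
  ],
  "gripper": [-1,-1,-1,-1,-1,-1,-1,0.1,0.1,0.1]
}}

```text
time: 47.15
tool_pos: [0.5613, -0.0886, 0.0095]
tool_rot: [-3.14, -0.001, -1.523]
contact_force: [-0.4, 0.0, 0.0]
opening: 0.0721
```

Call:
{"fn": "carry_out", "kwargs": {
  "translation": [
    [0,0,0],
    [0,0,0],
    [0,0,0],
    [0,0,0],
    [0,0,0],
    [0,0,0],
    [0,0,0],
    [0,0,0],
    [0,0,0],
    [0,0,0]
  ],
  "turn": [
    [0,0,0],
    [0,0,0],
    [0,0,0],
    [0,0,0],
    [0,0,0],
    [0,0,0],
    [0,0,0],
    [0,0,0],
    [0,0,0],
    [0,0,0]
  ],
  "gripper": [1,1,1,1,1,1,1,1,1,1]
}}

```text
time: 48.15
tool_pos: [0.5608, -0.0884, 0.0087]
tool_rot: [3.142, -0.0, -1.523]
contact_force: [-0.5, 0.6, 1.2]
opening: 0.0354
```

Run:
```python
from plan import *
s=robot.observe();t=s["tool_pos"];y=s["tool_rot"][2];z=t[2]
plan((.4777,-.3839,.1,.069-np.pi/2,16),cur=(t[0],t[1],.1,y))
```

```text
cur [ 0.5608 -0.0884  0.0087] [ 3.142 -0.    -1.523] t 48.1
[[0.0182, 0.0061, 0.0], [0.0182, 0.0061, 0.0], [0.0182, 0.0061, 0.0], [0.0182, 0.0061, 0.0], [0.0182, 0.0062, 0.0], [0.0182, 0.0062, 0.0], [0.0182, 0.0062, 0.0], [0.0181, 0.0062, 0.0], [0.0181, 0.0063, 0.0], [0.0181, 0.0063, 0.0]] [[0, 0, -0.0014], [0, 0, -0.0014], [0, 0, -0.0014], [0, 0, -0.0014], [0, 0, -0.0014], [0, 0, -0.0014], [0, 0, -0.0014], [0, 0, -0.0014], [0, 0, -0.0014], [0, 0, -0.0014]]
[[0.0181, 0.0063, 0.0], [0.0181, 0.0063, 0.0], [0.0181, 0.0064, 0.0], [0.0181, 0.0064, 0.0], [0.0181, 0.0064, 0.0], [0.0181, 0.0064, 0.0]] [[0, 0, -0.0014], [0, 0, -0.0014], [0, 0, -0.0014], [0, 0, -0.0014], [0, 0, -0.0014], [0, 0, -0.0014]]
```

Call:
{"fn": "carry_out", "kwargs": {
  "translation": [
    [0,0,-0.007],
    [0,0,-0.02],
    [0,0,-0.03],
    [0,0,-0.034],
    [0.0182,0.0061,0],
    [0.0182,0.0061,0],
    [0.0182,0.0061,0],
    [0.0182,0.0061,0],
    [0.0182,0.0062,0],
    [0.0182,0.0062,0]
  ],
  "turn": [
    [0,0,0],
    [0,0,0],
    [0,0,0],
    [0,0,0],
    [0,0,-0.0014],
    [0,0,-0.0014],
    [0,0,-0.0014],
    [0,0,-0.0014],
    [0,0,-0.0014],
    [0,0,-0.0014]
  ],
  "gripper": [1,1,1,1,1,1,1,1,1,1]
}}

```text
time: 49.15
tool_pos: [0.529, -0.2, 0.0998]
tool_rot: [3.141, 0.0, -1.515]
contact_force: [0.1, 0.0, -1.9]
opening: 0.0356
```

Call:
{"fn": "carry_out", "kwargs": {
  "translation": [
    [0.0182,0.0062,0],
    [0.0181,0.0062,0],
    [0.0181,0.0063,0],
    [0.0181,0.0063,0],
    [0.0181,0.0063,0],
    [0.0181,0.0063,0],
    [0.0181,0.0064,0],
    [0.0181,0.0064,0],
    [0.0181,0.0064,0],
    [0.0181,0.005,0]
  ],
  "turn": [
    [0,0,-0.0014],
    [0,0,-0.0014],
    [0,0,-0.0014],
    [0,0,-0.0014],
    [0,0,-0.0014],
    [0,0,-0.0014],
    [0,0,-0.0014],
    [0,0,-0.0014],
    [0,0,-0.0014],
    [0,0,-0.0014]
  ],
  "gripper": [1,1,1,1,1,1,1,1,1,1]
}}

```text
time: 50.15
tool_pos: [0.4786, -0.3849, 0.0997]
tool_rot: [3.141, 0.0, -1.501]
contact_force: [-0.3, 0.3, -1.9]
opening: 0.0357
```

Call:
{"fn": "carry_out", "kwargs": {
  "translation": [
    [0,0,0.02],
    [0,0,0.02],
    [0,0,0],
    [0,0,0],
    [0,0,0]
  ],
  "turn": [
    [0,0,0],
    [0,0,0],
    [0,0,0],
    [0,0,0],
    [0,0,0]
  ],
  "gripper": [1,1,1,1,1]
}}

```text
time: 50.65
tool_pos: [0.4798, -0.3846, 0.0609]
tool_rot: [-3.14, -0.002, -1.501]
contact_force: [-0.5, 0.9, -2.0]
opening: 0.0355
```

Call:
{"fn": "carry_out", "kwargs": {
  "translation": [
    [0,0.0004,0.014],
    [0,0,0.012],
    [0,0,0.008],
    [0,0,0.003],
    [0,0,0.001],
    [0,0,0],
    [0,0,0],
    [0,0,0.001],
    [0,0,0],
    [0,0,0]
  ],
  "turn": [
    [0,0,0],
    [0,0,0],
    [0,0,0],
    [0,0,0],
    [0,0,0],
    [0,0,0],
    [0,0,0],
    [0,0,0],
    [0,0,0],
    [0,0,0]
  ],
  "gripper": [1,1,1,1,1,1,1,1,1,1]
}}

```text
time: 51.65
tool_pos: [0.4788, -0.384, 0.0209]
tool_rot: [-3.141, -0.0, -1.501]
contact_force: [0.7, -1.6, -2.6]
opening: 0.0359
```

Call:
{"fn": "carry_out", "kwargs": {
  "translation": [
    [0,0,0.0007],
    [0,0,0],
    [0,0,0],
    [0,0,0]
  ],
  "turn": [
    [0,0,0],
    [0,0,0],
    [0,0,0],
    [0,0,0]
  ],
  "gripper": [1,1,1,1]
}}

```text
time: 52.05
tool_pos: [0.4789, -0.3841, 0.0207]
tool_rot: [-3.141, -0.001, -1.501]
contact_force: [-1.7, 2.3, 6.5]
opening: 0.0355
```

Call:
{"fn": "carry_out", "kwargs": {
  "translation": [
    [0,0,0],
    [0,0,0],
    [0,0,0],
    [0,0,0],
    [0,0,0],
    [0,0,0],
    [0,0,-0.02],
    [0,0,-0.04],
    [0,0,-0.04],
    [0,0,-0.03]
  ],
  "turn": [
    [0,0,0],
    [0,0,0],
    [0,0,0],
    [0,0,0],
    [0,0,0],
    [0,0,0],
    [0,0,0],
    [0,0,0],
    [0,0,0],
    [0,0,0]
  ],
  "gripper": [-0.4,-0.4,-0.4,-0.4,-0.4,-0.4,-0.4,-0.4,-0.4,-0.4]
}}

```text
time: 53.05
tool_pos: [0.4792, -0.3844, 0.1527]
tool_rot: [-3.14, -0.002, -1.501]
contact_force: [0.3, -0.7, -0.9]
opening: 0.064
```

Call:
{"fn": "carry_out", "kwargs": {
  "translation": [
    [-0.03,0,-0.015],
    [-0.03,0,-0.015],
    [-0.03,0,-0.01],
    [-0.03,0,0],
    [-0.03,0,0],
    [-0.03,0,0],
    [-0.03,0,0],
    [-0.03,0,0],
    [-0.03,0,0],
    [0,0,0]
  ],
  "turn": [
    [0,0,0],
    [0,0,0],
    [0,0,0],
    [0,0,0],
    [0,0,0],
    [0,0,0],
    [0,0,0],
    [0,0,0],
    [0,0,0],
    [0,0,0]
  ],
  "gripper": [-0.4,-0.4,-0.4,-0.4,-0.4,-0.4,-0.4,-0.4,-0.4,-0.4]
}}

```text
time: 54.05
tool_pos: [0.4593, -0.1117, 0.1902]
tool_rot: [3.141, 0.001, -1.498]
contact_force: [-0.2, -0.6, 0.7]
opening: 0.0644
```

Run:
```python
from fit import *
s=robot.observe(); print(s["tool_pos"],s["time"],s["contact_force"])
q=read_camera("top"); p=read_camera("side"); A=[.4213,.3398,-.1121];C=[.4282,-.3492,.069]
a=np.linspace(0,6.28,40)
def draw(v):
    im=v["img"].copy()
    D=lambda P,c:cv2.polylines(im,[np.round(proj(v,P)*16).astype(int)],True,c,1,cv2.LINE_AA,4)
    D(tow(C,rect(132,0,30,90),.067),(0,255,0)); D(tow(C,rect(47,-38,66,36),.066),(0,255,0)); D(tow(A,rect(132,0,30,130),.067),(0,255,0))
    D(np.c_[.4638+.035*np.cos(a),.2968+.035*np.sin(a),0*a+.017],(0,255,0)); return im
t=draw(q); z=draw(p)
R=lambda im,b,k:cv2.resize(im[b[1]:b[3],b[0]:b[2]],None,fx=k,fy=k,interpolation=cv2.INTER_CUBIC)
A1=R(t,(95,170,205,290),2.4); A2=R(t,(360,170,470,290),2.4); A3=R(q["img"],(360,170,470,290),2.4)
top=np.hstack([A1,A2,A3]); bot=R(z,(60,100,420,390),top.shape[1]/360*.999)
bot=cv2.resize(z[100:250,170:450],(top.shape[1],300),interpolation=cv2.INTER_CUBIC)
cv2.imwrite("pics/fin.png",np.vstack([top,bot])[:,:,::-1])
```

```text
[ 0.45934404 -0.11169712  0.19022394] 54.05 [-0.21309145 -0.57247492  0.70500267]
```

View pics/fin.png

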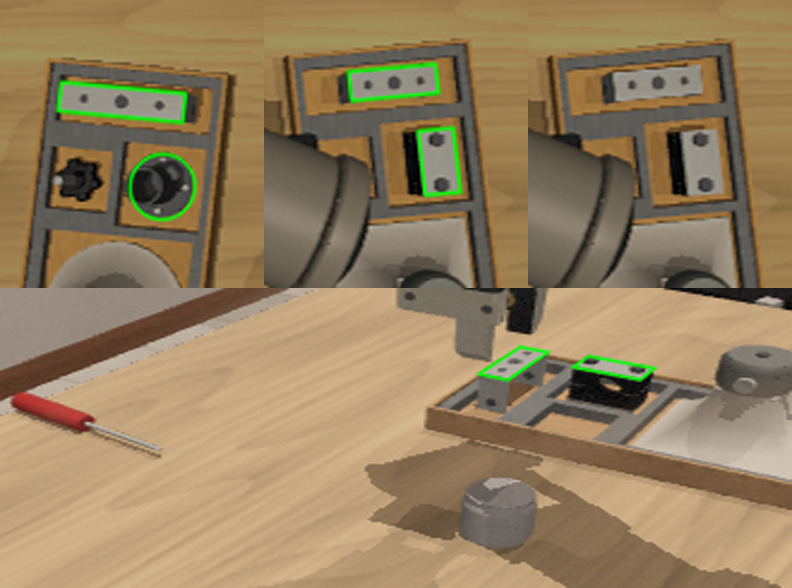

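```bash
python3 -c "
from cell import robot
print(robot.hand_in())"
```

```text
the job is handed in; nothing more can be done
None
```

I filled both cartons and handed the job in at about 54 s. The order was long bracket, socket and knob into the round-horn carton, then short bracket and clamp into the square-horn carton.

**Last checks:** The last pictures, from both cameras, show the brackets, socket and clamp on their planned outlines. The knob stands upright and well inside its pocket. The force reading showed each part resting on its pocket floor before release. The tin still stands in its place, though I checked that by eye only. The gripper was clear of everything.

**What went wrong or disagreed:**
- **Missed grasps:** The first two tries at the long bracket closed on nothing. The cameras showed the fingertips about 21 mm higher than the reported tool position, so I went lower by that much for every part. The bracket was not disturbed.
- **Network positions:** They were up to about 15 mm off the positions I fitted from the images, so I used my fits.

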